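# Load the clamshell bearing test jig and latch it shut

## Robot

A 6-joint arm with a two-finger parallel gripper is mounted at the origin on a cart in front of the work surface, level with it; the furniture and walls round the work are solid. World frame = base frame: x ahead of the robot, y to its left, z up, the work surface at z = 0. Lengths are in m, angles in rad, forces in N, time in s.
With the tool pointing down it reaches from about 0.425 to 0.95 m from the base axis. Payload 3.5 kg.
Tool frame: the origin (TCP) lies at the very end of the fingers, on their centre line; the grasp point (between the pads) lies 19 mm behind it; z points along the fingers, y is the direction in which the jaws open and shut (so a half turn about z gives the same grasp; the last joint's range is limited). The gripper opens to 85 mm and grips with 20 to 120 N. Pads are 22 mm wide; open, the fingers measure 114 mm over their backs; the gripper's body (76 mm by 85 mm) begins 54 mm behind the grasp point. The pads swing forward as they close: fully open they stand 13 mm farther back than shut.
Start: joints at [-1.472, 0.286, 1.577, -0, 1.279, -0.15], TCP at [0.166, -0.654, 0.231] pointing down, gripper open.
Joint ranges: [-2.77, 2.77], [-0.9, 2.22], [0.21, 2.48], [-1.53, 4.67], [0.24, 2.81], [-2.84, 2.84]. Speed limits (rad/s): [2.79, 2.79, 3.14, 3.14, 3.14, 3.14].

## Interface

Orientations are given as a unit quaternion [x, y, z, w].
In Python, from plant import get_state, vision, ctrl, cut_out gives the robot as it stands.
- The arm moves only by the tool jog_arm, never from a script. Its argument "commands" is text: rows parted by semicolons, each of 6 numbers parted by spaces: the shift along the world's x, y, z in m, then the turn, a rotation vector about the world's x, y, z in rad. A call has 1 to 20 rows; each row is the pose to reach, as a shift and turn from the pose commanded when the call began; what a row does not reach only later rows make up. A row lasts 1/8 s, in which the tool goes at most 62.5 mm and 10.7 degrees, less where a joint would pass 70% of its speed; a pose out of reach is approached as far as the arm can. A call with a gripper value outside its range is refused whole. "gripper" is the opening in per cent of the stroke, from 0 (shut) to 100 (fully open), set as the call begins (left out, the last holds). The fingers move at their own pace and stop on an object; "grip_force" is the grip in N (left out, the last holds). Time passes only in rows, so rows that repeat a pose let the fingers close. It gives the time, the measured TCP pose, the force and the opening at its end, in the units of the state.
- get_state(): the state, without advancing time (a new reading comes with each control period).
- vision.read_camera(name): name is "scene" or "top" or "wrist"; returns a dict with "frame" (400x640x3 uint8, red, green, blue), "z_map" (400x640 float32, m along the optical axis (not along the pixel's ray), 0 where there is no reading), "fx", "fy", "cx", "cy" (pixels), "R" (3x3) and "t" (3): a world point X has camera coordinates R X + t. Camera axes: x right, y down, z forward; pixel columns grow to the right and rows downward; lengths in m; the calibration is good to about 2 mm. A picture is of the moment at which its call begins.
- ctrl.sign_off(): hands the job in, once; it reports no verdict.
Trained networks look in the newest picture that a camera, given by its name, has taken for a name from the list of things; names that differ only in an ending like _2 or _b are one class to them, and where a whole thing is asked for, a point or a joint stands for the part that bears it (a point fixed in the world has none). Each returns a list of dicts, best first, with "conf" (0 to 1); they miss things now and then, are a little off and sometimes report something else, mostly with a low value. They report only what shows in the picture. A call takes as long as a camera call.
- cut_out(camera, query): "pixels" (400x640 bool, what is visible of it) and "box" ([centre column, centre row, width, height] in pixels, round what is visible of it).
The state is a dict: "time": time; "qpos": joint angles; "dq": joint speeds; "joint_efforts": joint torques, N m; "eef_pos": TCP position; "tcp_rot": TCP orientation; "contact_force": force on the tool from outside, world axes, zero at the start; "wrist_torque": the same for the moment, N m; "opening": opening from 0.0 (shut) to 1.0 (fully open).
Only numpy, scipy, OpenCV 4.12 (cv2) and the standard library are available. Lean on these libraries where they do the work, as an engineer would, in place of code of your own. Each camera call takes 0.05 s, during which the arm holds its last target.

## Task

Get the bearing test jig ready for a run: press its release button so the lid springs fully open, take the blanking plugs out and put them down on the bench, lay every large bearing flat in a pocket of its own, and press the black contact block into the rectangular recess until it is flush and fully home, brass contacts up. Only then swing the lid shut until it latches and stays shut by itself; leave the small bearing on the bench.

Things in the scene. Friction and masses are not known exactly. Their poses are not given: they have to be found in the camera images.
- jig: Bearing test jig fixed on the bench: base 112 (x) by 270 (y) mm, nest plate top at z = 40 mm, covered by the clamshell lid. Origin at bench level, x towards the hinge side (yaw within 0.15 rad of world x), z up. Row of four pockets and the recess at x = 0; button at x = -98, y = 5 mm; a steel latch nose between button and lid at x = -70 to -54, y = -4 to 14 mm, up to z = 60 mm.
- pocket0 (a point): Centre of the floor of pocket 1 of 4 in the nest plate: round, 35.5 mm across, 4.5 mm deep (floor 35.5 mm above the bench); pockets are 52 mm apart. A bearing lying in it stands 4.5 mm above the plate. Axes as the jig's.
- pocket1 (a point): Centre of the floor of pocket 2 of 4 in the nest plate: round, 35.5 mm across, 4.5 mm deep (floor 35.5 mm above the bench); pockets are 52 mm apart. A bearing lying in it stands 4.5 mm above the plate. Axes as the jig's.
- pocket2 (a point): Centre of the floor of pocket 3 of 4 in the nest plate: round, 35.5 mm across, 4.5 mm deep (floor 35.5 mm above the bench); pockets are 52 mm apart. A bearing lying in it stands 4.5 mm above the plate. Axes as the jig's.
- pocket3 (a point): Centre of the floor of pocket 4 of 4 in the nest plate: round, 35.5 mm across, 4.5 mm deep (floor 35.5 mm above the bench); pockets are 52 mm apart. A bearing lying in it stands 4.5 mm above the plate. Axes as the jig's.
- recess (a point): Centre of the floor of the rectangular recess (at y = 110 mm in the jig): 43.5 mm along the jig's x, 27.5 along its y, 14 deep (floor 26 mm above the bench). Spring plungers (steel balls) in its long walls stop the block about 7 mm proud; 5 to 10 N straight down pushes it past them to the floor, where they grip it. Axes as the jig's.
- button_top (a point): Centre of the top of the round spring-loaded release button, 24 mm across, 54 mm above the bench, on a black housing (top 46 mm) in front of the lid. It goes straight down 6 mm, taking 1.4 N at first and 3.5 N fully down, and springs back; from about 3 mm down it frees the latch and the lid springs open.
- release (a joint): Travel of the release button, m: 0 up, 0.006 fully down.
- lid (a joint): Lid angle, rad: 0 shut (0.005 of play when latched), growing as it opens to its stop at 2.0, leaning back past upright. A spring opens it in about 1.5 s; only the latch keeps it shut. Starts latched. To shut it, push its outer face over towards the robot and down: 2 to 4 N at the front edge, and 6 to 8 N over the last 8 mm to snap the catch under the latch nose.
- lid_edge (a point): Middle of the lid's front edge on its outer face (the top face when shut); shut, it is 60.5 mm above the bench at the jig's x = -52, y = 5 mm. Moves with the lid: x from edge to hinge, z out of the outer face. The lid is a shell 104 by 274 mm: 6 mm top, 14 mm skirts at front and sides, so 20 mm thick at the front edge, which is 110 mm from the hinge axis.
- lid_hinge (a point): Point on the lid's hinge axis, 46 mm above the bench, at its middle; the axis runs along the jig's y.
- bearing_a_mid (a point): Centre (half-way up) of a large ball bearing, plain steel ring 32 mm across and 9 mm thick, about 30 g, lying flat on the bench at the start; z is its axis. Two to four of the four large bearings are present.
- bearing_b_mid (a point): Centre (half-way up) of a large ball bearing, plain steel ring 32 mm across and 9 mm thick, about 30 g, lying flat on the bench at the start; z is its axis. Two to four of the four large bearings are present.
- bearing_c_mid (a point): Centre (half-way up) of a large ball bearing, plain steel ring 32 mm across and 9 mm thick, about 30 g, lying flat on the bench at the start; z is its axis. Two to four of the four large bearings are present.
- bearing_d_mid (a point): Centre (half-way up) of a large ball bearing, plain steel ring 32 mm across and 9 mm thick, about 30 g, lying flat on the bench at the start; z is its axis. Two to four of the four large bearings are present.
- plug_a_mid (a point): Centre (half-way up) of a grey blanking plug that starts in pocket 1: a round flange 32 mm across and 6 mm thick with a stem 16 mm across on top, 17 mm high in all, 25 g; z is its axis, stem up. In its pocket its stem stands from 1.5 to 12.5 mm above the nest plate. Two or three of the four plugs are present.
- plug_b_mid (a point): Centre (half-way up) of a grey blanking plug that starts in pocket 2: a round flange 32 mm across and 6 mm thick with a stem 16 mm across on top, 17 mm high in all, 25 g; z is its axis, stem up. In its pocket its stem stands from 1.5 to 12.5 mm above the nest plate. Two or three of the four plugs are present.
- plug_c_mid (a point): Centre (half-way up) of a grey blanking plug that starts in pocket 3: a round flange 32 mm across and 6 mm thick with a stem 16 mm across on top, 17 mm high in all, 25 g; z is its axis, stem up. In its pocket its stem stands from 1.5 to 12.5 mm above the nest plate. Two or three of the four plugs are present.
- plug_d_mid (a point): Centre (half-way up) of a grey blanking plug that starts in pocket 4: a round flange 32 mm across and 6 mm thick with a stem 16 mm across on top, 17 mm high in all, 25 g; z is its axis, stem up. In its pocket its stem stands from 1.5 to 12.5 mm above the nest plate. Two or three of the four plugs are present.
- small_mid (a point): Centre of the small ball bearing, 26 mm across and 8 mm thick, lying flat on the bench among the others; it is not for this jig. Beyond these things, right of world y = 0, stands a fixed machine: foot plate from x = 0.48 m on, 14 mm high, body from x = 0.52 m on. A sturdy vee block and other clutter stand near the bench's front edge (x = 0.33 m).
- block_mid (a point): Centre (half-way up) of the black contact block, 40 (x) by 24 (y) by 15 (z) mm, 60 g, its lowest 6 mm stepped in to 35 by 19; brass contacts on top. Starts upright on the bench, long side within 0.4 rad of world x. Its long side goes along the recess's long side, either way round; fully home its top is 1 mm above the nest plate.

How it is judged:
On the way, in this order (a step that is already met when the one before it is completed fails the run):
1. the lid has sprung open to its stop (value of joint lid above 1.85 rad), for 0.2 s.
2. with the lid open, the plugs are on the bench, every large bearing lies in a pocket and the block is home (x of bearing_a_mid in the frame of jig between -0.003 and 0.003 m and z of bearing_a_mid in the frame of jig between 0.038 and 0.0415 m and angle between the z axis of each of bearing_a_mid, bearing_b_mid, bearing_c_mid, bearing_d_mid and the z axis of jig, either way round below 0.08 rad and x of bearing_b_mid in the frame of jig between -0.003 and 0.003 m and z of bearing_b_mid in the frame of jig between 0.038 and 0.0415 m and x of bearing_c_mid in the frame of jig between -0.003 and 0.003 m and z of bearing_c_mid in the frame of jig between 0.038 and 0.0415 m and x of bearing_d_mid in the frame of jig between -0.003 and 0.003 m and z of bearing_d_mid in the frame of jig between 0.038 and 0.0415 m and horizontal distance between block_mid and recess below 0.003 m and z of block_mid in the frame of jig below 0.035 m and angle between the x axis of block_mid and the x axis of jig, either way round below 0.1 rad and angle between block_mid's own z axis and vertical below 0.08 rad and height (world z) of each of plug_a_mid, plug_b_mid, plug_c_mid, plug_d_mid below 0.03 m and value of joint lid above 1 rad), for 0.2 s.
At the end, for the whole second after the job is handed in: Lid latched shut (under 0.03 rad) unaided; each large bearing flat in its own pocket (3 mm from the row's centre line, 1.5 mm above its seat at most); block upright in the recess (3 mm, 0.1 rad, 1.5 mm above its floor at most); plugs and small bearing down on the bench (x of bearing_a_mid in the frame of jig between -0.003 and 0.003 m and z of bearing_a_mid in the frame of jig between 0.038 and 0.0415 m and angle between the z axis of each of bearing_a_mid, bearing_b_mid, bearing_c_mid, bearing_d_mid and the z axis of jig, either way round below 0.08 rad and x of bearing_b_mid in the frame of jig between -0.003 and 0.003 m and z of bearing_b_mid in the frame of jig between 0.038 and 0.0415 m and x of bearing_c_mid in the frame of jig between -0.003 and 0.003 m and z of bearing_c_mid in the frame of jig between 0.038 and 0.0415 m and x of bearing_d_mid in the frame of jig between -0.003 and 0.003 m and z of bearing_d_mid in the frame of jig between 0.038 and 0.0415 m and horizontal distance between block_mid and recess below 0.003 m and z of block_mid in the frame of jig below 0.035 m and angle between the x axis of block_mid and the x axis of jig, either way round below 0.1 rad and angle between block_mid's own z axis and vertical below 0.08 rad and height (world z) of each of plug_a_mid, plug_b_mid, plug_c_mid, plug_d_mid below 0.03 m and value of joint lid below 0.03 rad and height (world z) of small_mid below 0.02 m); the robot touches nothing.
Of bearing_a, bearing_b, bearing_c, bearing_d only 2 to 4 are there at a start; the rules pass over those that are not, and their reading is None.
Of plug_a, plug_b, plug_c, plug_d only 2 to 3 are there at a start; the rules pass over those that are not, and their reading is None.
At some moment in a run one of bearing_a, bearing_b, bearing_c, bearing_d, block may be knocked a few centimetres aside while the robot is not near it.
Once in a run the grip may slacken for a moment while it holds something.
It also fails if it takes over 210 s, if anything falls off the work surface, if the arm or the gripper's body presses on something with over 40 N, if the wrist force passes 120 N, or if a joint passes its speed limit or range.

## Working session

There is one attempt and no reset: what is moved stays moved. The work goes in short steps, Python scripts to look and compute and a tool call to move; the robot and the scene stay as the last step left them, time stands still between calls to the robot, and variables do not carry over. Pictures are saved under pics/ and viewed, and the job is handed in when it is done.

Besides the shell and the picture viewer there is one more tool, called as name(argument=value, ...) on one line, values as JSON. jog_arm: Moves the arm, as the interface text tells. Its arguments: {"type":"object","properties":{"commands":{"type":"string"},"gripper":{"type":"number"},"grip_force":{"type":"number"}},"required":["commands"]}

```bash
mkdir -p pics; ls; cat > h.py <<'E'
import numpy as np, cv2
from plant import get_state, vision, ctrl, cut_out
def cam(n,save=None):
    c=vision.read_camera(n)
    if save: cv2.imwrite(f'pics/{save}.png',c['frame'][:,:,::-1])
    return c
def world(c,u,v,z=None):
    """pixel->world from depth, or on plane z"""
    u=np.asarray(u,float);v=np.asarray(v,float)
    ray=np.stack([(u-c['cx'])/c['fx'],(v-c['cy'])/c['fy'],np.ones_like(u)],-1)
    R=np.array(c['R']);t=np.array(c['t'])
    if z is None:
        d=c['z_map'][v.astype(int),u.astype(int)]
        return (ray*d[...,None]-t)@R
    o=-t@R; r=ray@R
    return o+r*((z-o[2])/r[...,2])[...,None]
def proj(c,X):
    p=np.asarray(X)@np.array(c['R']).T+np.array(c['t'])
    return np.stack([p[...,0]/p[...,2]*c['fx']+c['cx'],p[...,1]/p[...,2]*c['fy']+c['cy']],-1)
E
python3 - <<'E'
from h import *
for n in ['scene','top','wrist']:
    c=cam(n,n+'0'); R=np.array(c['R']); print(n,c['fx'],c['cx'],c['cy'],-np.array(c['t'])@R,R.round(2).tolist())
s=get_state(); print({k:np.round(v,3) for k,v in s.items()})
E
```

```text
pics
scene 508.7441846803012 315.99726472995536 200.10418921169392 [-0.08123688  0.59185382  0.90936519] [[-0.71, -0.7, -0.02], [-0.49, 0.52, -0.7], [0.5, -0.49, -0.72]]
top 480.00338936372475 320.1857884521918 205.8112878040048 [0.39636372 0.05986773 1.20388801] [[-0.02, -1.0, 0.0], [-1.0, 0.02, -0.09], [0.09, -0.01, -1.0]]
wrist 352.8679816395513 323.62419022957647 197.81494258353314 [ 0.24673593 -0.6336544   0.37238803] [[0.25, -0.97, -0.0], [-0.92, -0.23, 0.32], [-0.31, -0.08, -0.95]]
{'time': np.float64(0.15), 'qpos': array([-1.472,  0.287,  1.578, -0.   ,  1.279, -0.15 ]), 'dq': array([ 0.   , -0.003, -0.005, -0.   , -0.001, -0.001]), 'joint_efforts': array([ 0.0000e+00, -4.0660e+01, -2.9314e+01, -0.0000e+00,  4.0000e-03,
       -0.0000e+00]), 'eef_pos': array([ 0.166, -0.654,  0.23 ]), 'tcp_rot': array([ 0.992,  0.124,  0.   , -0.001]), 'contact_force': array([-0.433,  0.058,  0.104]), 'wrist_torque': array([ 0.04 , -0.02 , -0.012]), 'opening': np.float64(0.999)}
```

View pics/top0.png

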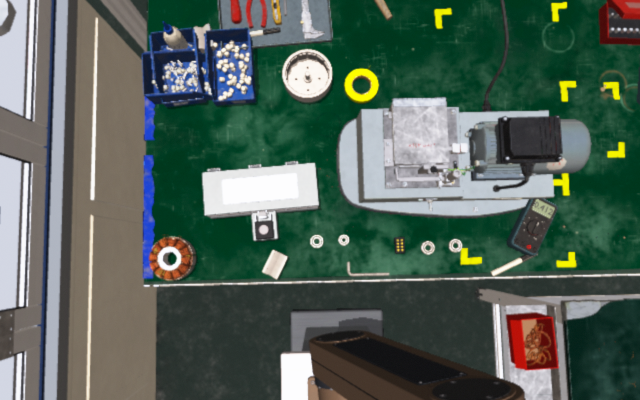

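View pics/scene0.png

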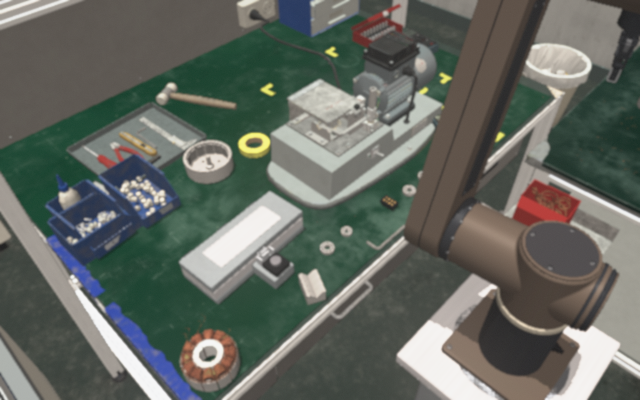

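The top view shows the shut lid round (261,188), the button at (263,229), rings at (316,241), (343,240), (428,247) and (455,245), and the block at (399,244). One of the rings is the small bearing. The vee block is at (274,264). Next I'll measure these.

```bash
python3 - <<'E'
from h import *
c=cam('top')
for q in ['bearing_a_mid','small_mid','block_mid','button_top','lid_edge','jig']:
    for d in cut_out('top',q)[:6]:
        m=d['pixels']; v,u=np.nonzero(m)
        if len(u)<5: continue
        P=world(c,u,v); z=np.median(P[:,2])
        r=cv2.minAreaRect(np.stack([u,v],1).astype(np.float32))
        print(q,round(d['conf'],2),np.round(d['box'],1),len(u),'med',np.median(P,0).round(4),'mean',P.mean(0).round(4),'rect',np.round(r[0]+r[1]+(r[2],),1))
im=c['frame'][130:290,180:500][:,:,::-1]
cv2.imwrite('pics/topz.png',cv2.resize(im,None,fx=2.5,fy=2.5,interpolation=cv2.INTER_CUBIC))
E
```

```text
bearing_a_mid 0.5 [455.2 247.4  14.1  13.1] 144 med [ 0.4059 -0.2795  0.0079] mean [ 0.4056 -0.279   0.0072] rect [454.5 244.5  13.   13.   90. ]
small_mid 0.52 [344.2 241.5  11.7  12.2] 80 med [ 0.4257 -0.0024  0.0071] mean [ 0.4254 -0.0025  0.0067] rect [343.5 239.    9.2   9.2  45. ]
block_mid 0.54 [397.9 244.1  10.5  17.1] 154 med [ 0.4075 -0.139   0.0154] mean [ 0.4078 -0.1381  0.0225] rect [399.  244.5  15.   10.   90. ]
block_mid 0.3 [260.5 200.8 115.4  82. ] 6183 med [0.5392 0.1945 0.0603] mean [0.5368 0.1959 0.0624] rect [261.6 201.8  77.4 115.2  84.5]
button_top 0.6 [264.4 230.2  12.5   8.1] 71 med [0.4527 0.1916 0.0538] mean [0.4523 0.1893 0.0702] rect [263.5 229.    8.    9.   90. ]
button_top 0.41 [262.4 198.9 119.9  77.9] 6072 med [0.5396 0.1945 0.0604] mean [0.537  0.1961 0.0635] rect [261.1 202.   77.  114.4  85.1]
lid_edge 0.74 [260.8 188.  118.3  57. ] 5109 med [0.5501 0.197  0.061 ] mean [0.5496 0.1963 0.0667] rect [260.1 187.6  47.2 116.   84.2]
jig 0.58 [261.1 200.5 114.5  82. ] 6128 med [0.5395 0.1941 0.0604] mean [0.5369 0.1957 0.0631] rect [261.2 201.9  76.7 114.4  85. ]
```

View pics/topz.png

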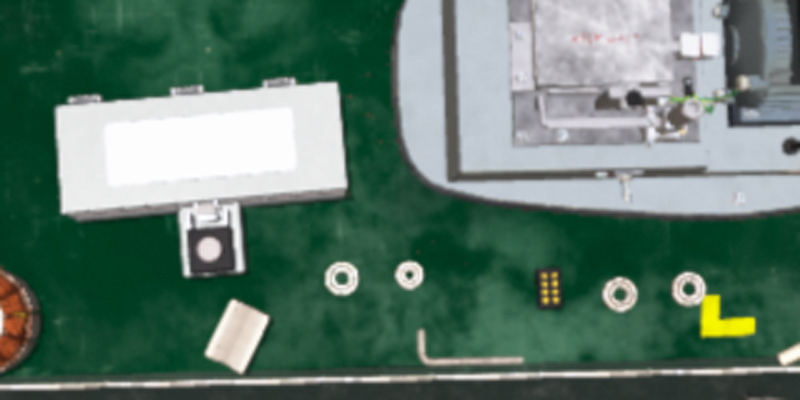

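jog_arm(commands="0.05 0.05 0.05 0 0 0.18; 0.1 0.10 0.08 0 0 0.36; 0.15 0.15 0.1 0 0 0.54; 0.2 0.2 0.1 0 0 0.72; 0.24 0.25 0.1 0 0 0.9; 0.27 0.30 0.1 0 0 1.08; 0.29 0.35 0.1 0 0 1.26; 0.3 0.4 0.1 0 0 1.4; 0.3 0.45 0.1 0 0 1.4; 0.31 0.5 0.1 0 0 1.4; 0.31 0.55 0.1 0 0 1.4; 0.32 0.6 0.1 0 0 1.4; 0.32 0.65 0.1 0 0 1.4; 0.32 0.7 0.1 0 0 1.4; 0.32 0.75 0.1 0 0 1.4; 0.32 0.80 0.1 0 0 1.4; 0.32 0.80 0.1 0 0 1.4; 0.32 0.80 0.1 0 0 1.4", gripper=0)

```text
time: 2.75
eef_pos: [0.4862, 0.1457, 0.3314]
tcp_rot: [0.679, 0.734, -0.0, 0.0]
contact_force: [0.5, 0.9, -0.7]
opening: -0.001
```

```bash
python3 - <<'E'
from h import *
c=cam('wrist','w1')
for q in ['button_top','lid_edge','bearing_a_mid']:
    for d in cut_out('wrist',q)[:3]:
        m=d['pixels']; v,u=np.nonzero(m)
        if len(u)<5: continue
        P=world(c,u,v)
        print(q,round(d['conf'],2),np.round(d['box'],1),len(u),'med',np.median(P,0).round(4))
        if q=='lid_edge':
            k=(abs(P[:,2]-.0605)<.006); r=cv2.minAreaRect((P[k,:2]*1000).astype(np.float32)); print(r)
        if q=='button_top':
            k=(abs(P[:,2]-.054)<.006); print(world(c,u[k].mean(),v[k].mean(),.054),k.sum())
E
```

```text
button_top 0.56 [299.5 108.2  20.7  17.8] 320 med [0.4523 0.1931 0.0537]
[0.4522621 0.1930121 0.054    ] 315
button_top 0.24 [361.9 111.5 168.2 221.3] 24202 med [0.5408 0.2021 0.0605]
[0.54941386 0.19951354 0.054     ] 5174
lid_edge 0.78 [388.8 111.2 114.  222.5] 20586 med [0.5495 0.205  0.0607]
((552.6967163085938, 186.6664581298828), (108.44860076904297, 248.94960021972656), 3.783379316329956)
lid_edge 0.56 [265.4 316.   14.3   6.4] 86 med [ 0.4162 -0.1273  0.0093]
((0.0, 0.0), (0.0, 0.0), 0.0)
```

View pics/w1.png

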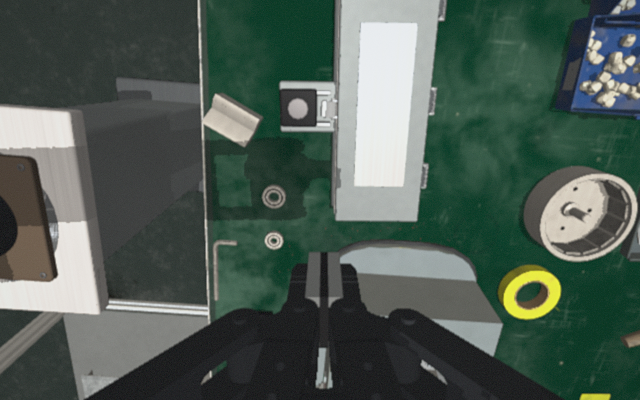

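jog_arm(commands="-0.034 0.047 -0.06 0 0 0; -0.034 0.047 -0.12 0 0 0; -0.034 0.047 -0.18 0 0 0; -0.034 0.047 -0.24 0 0 0; -0.034 0.047 -0.26 0 0 0; -0.034 0.047 -0.27 0 0 0; -0.034 0.047 -0.276 0 0 0; -0.034 0.047 -0.279 0 0 0; -0.034 0.047 -0.282 0 0 0; -0.034 0.047 -0.282 0 0 0")

```text
time: 4.2
eef_pos: [0.4532, 0.1929, 0.0504]
tcp_rot: [0.679, 0.734, 0.001, 0.001]
contact_force: [-0.1, -1.5, 2.2]
opening: 0.001
```

jog_arm(commands="0 0 -0.002 0 0 0; 0 0 -0.0025 0 0 0; 0 0 -0.0025 0 0 0; 0 0 -0.0025 0 0 0; 0 0 0.02 0 0 0; 0 0 0.06 0 0 0; -0.01 0 0.12 0 0 0; 0 -0.02 0.18 0 0 0; 0.03 -0.06 0.24 0 0 0; 0.05 -0.09 0.29 0 0 0; 0.05 -0.09 0.29 0 0 0; 0.05 -0.09 0.29 0 0 0; 0.05 -0.09 0.29 0 0 0; 0.05 -0.09 0.29 0 0 0; 0.05 -0.09 0.29 0 0 0", gripper=60)

```text
time: 6.08
eef_pos: [0.5016, 0.1034, 0.3381]
tcp_rot: [0.679, 0.734, -0.001, -0.001]
contact_force: [0.1, -0.2, 0.4]
opening: 0.601
```

```bash
python3 - <<'E'
from h import *
c=cam('wrist','w2')
P=None
for q in ['plug_a_mid','bearing_a_mid','small_mid','block_mid','button_top','pocket0','recess']:
    for d in cut_out('wrist',q)[:6]:
        m=d['pixels']; v,u=np.nonzero(m)
        if len(u)<5: continue
        P=world(c,u,v)
        print(q,round(d['conf'],2),np.round(d['box'],1),len(u),'med',np.median(P,0).round(4))
E
```

```text
small_mid 0.48 [264.9 209.7  20.7  16.7] 282 med [ 0.4247 -0.0008  0.0069]
block_mid 0.4 [397.2 108.3 256.6 212.6] 34221 med [0.6012 0.1818 0.0489]
block_mid 0.3 [264.8 166.2  24.7  22.3] 343 med [0.4228 0.0664 0.0082]
button_top 0.67 [288.3  68.7  22.2  19.7] 370 med [0.4524 0.1931 0.0535]
button_top 0.53 [470.  106.2 106.2 212.3] 16378 med [0.6442 0.1805 0.1033]
pocket0 0.61 [396.9 106.7 252.1 213.3] 34188 med [0.6013 0.1817 0.0492]
recess 0.61 [399.4 106.5 260.4 213.1] 34499 med [0.6015 0.1816 0.0483]
```

View pics/w2.png

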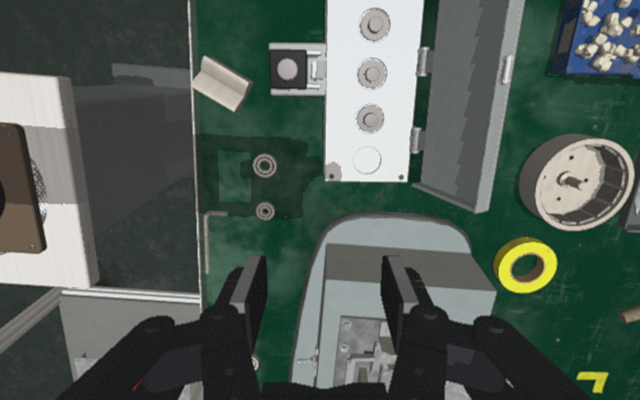

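The lid is open. There are plug stems at (374,23), (372,73) and (370,119), and an empty pocket at (366,160). I'll move along y to see the whole row and the recess.

jog_arm(commands="0 0.05 0.01 0 0 0; 0 0.1 0.02 0 0 0; 0 0.1 0.02 0 0 0; 0 0.1 0.02 0 0 0")

```text
time: 6.98
eef_pos: [0.5022, 0.2027, 0.359]
tcp_rot: [0.679, 0.734, -0.0, 0.0]
contact_force: [0.7, 0.2, 0.1]
opening: 0.597
```

```bash
python3 - <<'E'
from h import *
c=cam('wrist','w3')
print(get_state()['eef_pos'])
for q in ['plug_a_mid','bearing_a_mid','small_mid','button_top','recess']:
    for d in cut_out('wrist',q)[:6]:
        m=d['pixels']; v,u=np.nonzero(m)
        if len(u)<5: continue
        P=world(c,u,v)
        print(q,round(d['conf'],2),np.round(d['box'],1),len(u),'med',np.median(P,0).round(4))
im=c['frame'][:260,240:560][:,:,::-1]
cv2.imwrite('pics/w3z.png',cv2.resize(im,None,fx=2.3,fy=2.3,interpolation=cv2.INTER_CUBIC))
# nest plate points by depth
vv,uu=np.mgrid[0:400,0:640]; P=world(c,uu.ravel(),vv.ravel()); z=P[:,2].reshape(400,640)
m=((abs(z-.040)<.003)&(uu>300)&(uu<440)&(vv<260)&(c['z_map']>0)).astype(np.uint8)
n,l,st,ce=cv2.connectedComponentsWithStats(m); k=1+np.argmax(st[1:,4]); 
Q=P.reshape(400,640,3)[l==k]; print(np.median(Q[:,2]),cv2.minAreaRect((Q[:,:2]*1000).astype(np.float32)))
E
```

```text
[0.50218417 0.20217482 0.35888896]
plug_a_mid 0.43 [450.6 153.1 102.1 265.2] 16902 med [0.641  0.2258 0.1043]
plug_a_mid 0.36 [284.9 150.9  18.3  13.9] 275 med [0.4521 0.1935 0.0535]
small_mid 0.6 [286.2 152.2  17.3  20.2] 261 med [0.452  0.1932 0.0536]
button_top 0.56 [284.  149.8  18.2  17.8] 280 med [0.4524 0.1937 0.0535]
recess 0.69 [385.9 154.2 233.8 261.9] 35068 med [0.601  0.2174 0.0491]
recess 0.59 [286.6 149.8  17.9  20.6] 269 med [0.4526 0.1936 0.0535]
0.03964630506318911 ((552.279052734375, 198.83920288085938), (111.37804412841797, 270.22467041015625), 3.8234992027282715)
```

View pics/w3z.png

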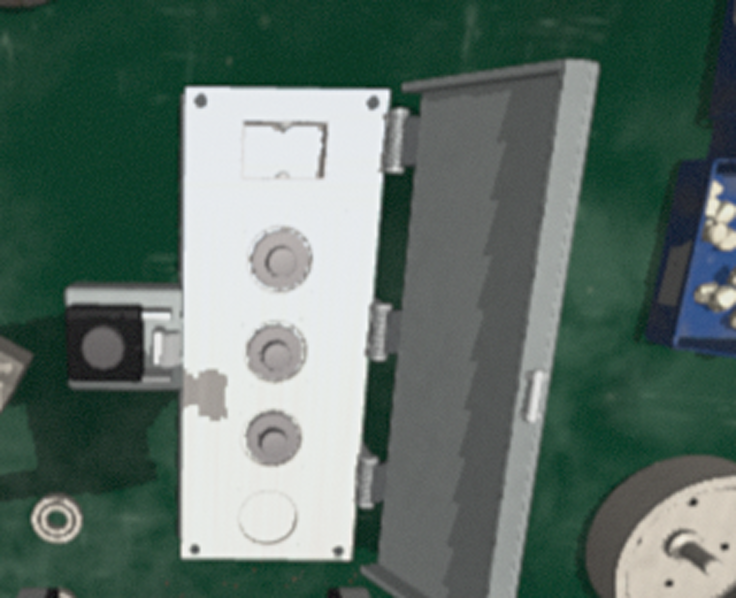

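```bash
python3 - <<'E'
from h import *
c=cam('wrist','w3b')
g=cv2.resize(cv2.cvtColor(c['frame'],cv2.COLOR_RGB2GRAY)[:260,240:560],None,fx=4,fy=4,interpolation=cv2.INTER_CUBIC)
g=cv2.createCLAHE(4,(8,8)).apply(g)
yaw=.0667; Rj=np.array([[np.cos(yaw),-np.sin(yaw)],[np.sin(yaw),np.cos(yaw)]])
o=np.array([.5505,.195])
for n,x,y,z,r in [('empty',268,516,.04,17.75),('stemB',273,439,.0525,8),('stemC',276,353,.0525,8),('stemD',282,261,.0525,8),('rimB',273,437,.04,17.75),('rimC',275,351,.04,17.75),('rimD',281,259,.04,17.75)]:
    u,v=240+x/2.3,y/2.3
    # circle refine: radial edge search in world plane
    w=world(c,u,v,z)
    best=None
    from scipy.optimize import minimize
    a=np.linspace(0,2*np.pi,72,endpoint=False)
    gr=cv2.GaussianBlur(g,(0,0),2).astype(np.float32); gm=np.hypot(cv2.Sobel(gr,5,1,0),cv2.Sobel(gr,5,0,1))
    def sc(p):
        X=np.stack([w[0]+p[0]+r/1000*np.cos(a),w[1]+p[1]+r/1000*np.sin(a),np.full_like(a,z)],-1)
        q=proj(c,X); q=((q-[240,0])*4+1.5).astype(np.float32)
        return cv2.remap(gm,q[:,0:1],q[:,1:2],cv2.INTER_LINEAR).mean()
    G=np.arange(-.005,.0051,.0005); S=[(sc((i,j)),i,j) for i in G for j in G]; b=max(S)
    wc=w[:2]+b[1:]
    print(n,w[:2].round(4),wc.round(4),'jig',((wc-o)@Rj).round(4))
for x,y in [(243,122),(325,121),(322,179),(242,178)]:
    w=world(c,240+x/2.3,y/2.3,.04)[:2]; print(w.round(4),((w-o)@Rj).round(4))
E
```

```text
empty [0.5573 0.0914] [0.5563 0.0944] jig [-0.0009 -0.1008]
stemB [0.5534 0.1451] [0.5519 0.1466] jig [-0.0018 -0.0484]
stemC [0.5496 0.1956] [0.5486 0.1971] jig [-0.0018  0.0022]
stemD [0.5473 0.2459] [0.5443 0.2464] jig [-0.0027  0.0517]
rimB [0.5549 0.1425] [0.5539 0.142 ] jig [-0.0002 -0.0532]
rimC [0.5504 0.1942] [0.5509 0.1942] jig [ 0.0004 -0.0008]
rimD [0.5481 0.2459] [0.5476 0.2474] jig [0.0006 0.0525]
[0.5203 0.3144] [-0.0222  0.1212]
[0.5633 0.3182] [0.021  0.1221]
[0.5655 0.2894] [0.0212 0.0931]
[0.5225 0.2866] [-0.0219  0.0933]
```

jog_arm(commands="0.02 0.02 -0.06 0 0 -0.01; 0.0445 0.0437 -0.12 0 0 -0.01; 0.0445 0.0437 -0.18 0 0 -0.01; 0.0445 0.0437 -0.24 0 0 -0.01; 0.0445 0.0437 -0.29 0 0 -0.01; 0.0445 0.0437 -0.31 0 0 -0.01; 0.0445 0.0437 -0.316 0 0 -0.01; 0.0445 0.0437 -0.316 0 0 -0.01", gripper=40)

```text
time: 8.32
eef_pos: [0.5484, 0.2469, 0.0454]
tcp_rot: [0.683, 0.731, 0.002, 0.001]
contact_force: [-0.4, -0.6, -0.2]
opening: 0.401
```

```bash
python3 - <<'E'
from h import *
c=cam('wrist','w4'); print(get_state()['contact_force'],get_state()['eef_pos'])
E
```

```text
[0.48863532 0.58173465 0.66418892] [0.54874008 0.24698911 0.04598168]
```

View pics/w4.png

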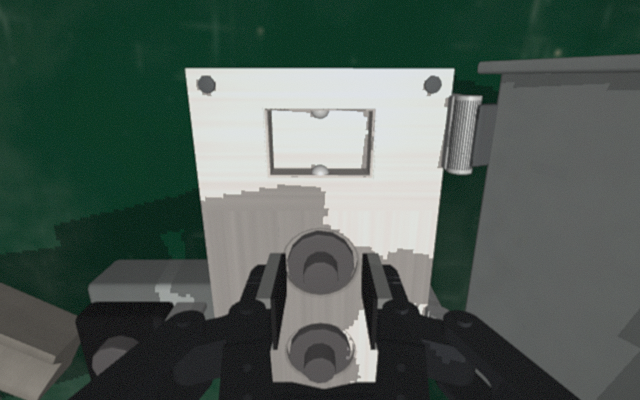

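jog_arm(commands="0 0 0 0 0 0; 0 0 0 0 0 0; 0 0 0 0 0 0; 0 0 0 0 0 0; 0 0 0.03 0 0 0; 0 0 0.05 0 0 0; 0 0 0.05 0 0 0", gripper=8, grip_force=30)

```text
time: 9.25
eef_pos: [0.5483, 0.247, 0.0958]
tcp_rot: [0.683, 0.731, 0.002, 0.001]
contact_force: [0.4, -0.2, -0.3]
opening: 0.161
```

```bash
python3 - <<'E'
from h import *
c=cam('wrist','w5'); print(get_state()['contact_force'],get_state()['eef_pos'])
E
```

```text
[ 0.52061791  0.07006784 -0.56092624] [0.54718444 0.24664232 0.09414113]
```

View pics/w5.png

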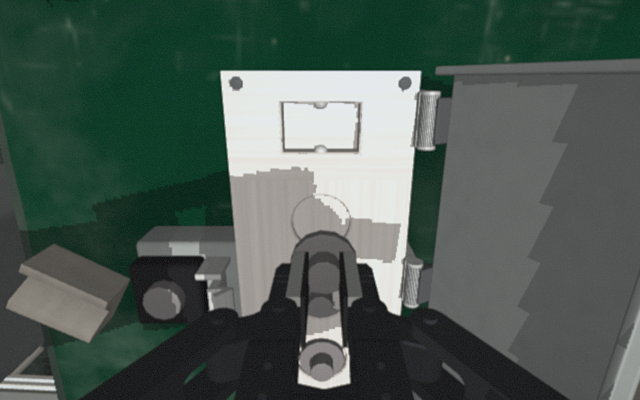

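jog_arm(commands="0 0.05 0 0 0 0; -0.02 0.1 0 0 0 0; -0.04 0.15 0 0 0 0; -0.047 0.163 -0.03 0 0 0; -0.047 0.163 -0.07 0 0 0; -0.047 0.163 -0.082 0 0 0; -0.047 0.163 -0.082 0 0 0; -0.047 0.163 -0.082 0 0 0")

```text
time: 10.3
eef_pos: [0.4999, 0.4092, 0.0112]
tcp_rot: [0.683, 0.731, -0.0, 0.0]
contact_force: [0.0, -0.5, 0.3]
opening: 0.161
```

jog_arm(commands="0 0 0 0 0 0; 0 0 0 0 0 0; 0 0 0.04 0 0 0; 0.02 -0.05 0.07 0 0 0; 0.03 -0.1 0.08 0 0 0; 0.04 -0.16 0.08 0 0 0; 0.05 -0.215 0.08 0 0 0; 0.05 -0.215 0.08 0 0 0; 0.05 -0.215 0.08 0 0 0", gripper=40)

```text
time: 11.42
eef_pos: [0.5498, 0.1947, 0.0915]
tcp_rot: [0.683, 0.73, 0.0, -0.0]
contact_force: [0.2, -0.1, -0.9]
opening: 0.402
```

```bash
python3 - <<'E'
from h import *
c=cam('wrist','w6'); print(get_state()['contact_force'],get_state()['eef_pos'])
E
```

```text
[ 0.32387558 -0.34772868  0.13680581] [0.54962086 0.19532744 0.09142338]
```

View pics/w6.png

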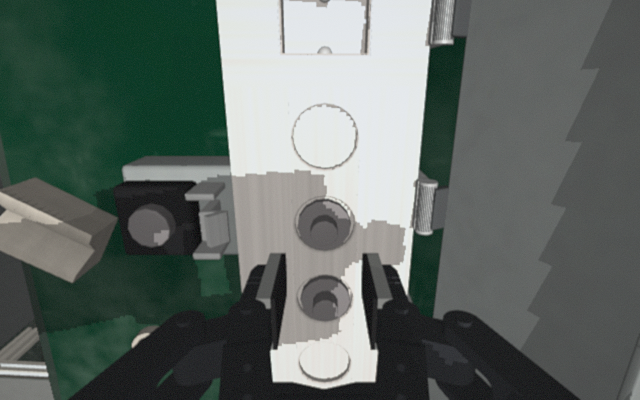

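jog_arm(commands="0 0 -0.03 0 0 0; 0 0 -0.045 0 0 0; 0 0 -0.049 0 0 0; 0 0 -0.049 0 0 0")

```text
time: 11.98
eef_pos: [0.5498, 0.195, 0.0424]
tcp_rot: [0.682, 0.731, -0.0, -0.0]
contact_force: [-0.2, 1.4, 0.6]
opening: 0.4
```

jog_arm(commands="0 0 0 0 0 0; 0 0 0 0 0 0; 0 0 0 0 0 0; 0 0 0.03 0 0 0; 0 0.0 0.05 0 0 0; 0 0.06 0.05 0 0 0; 0 0.12 0.05 0 0 0; 0 0.18 0.05 0 0 0; 0 0.215 0.02 0 0 0; 0 0.215 -0.02 0 0 0; 0 0.215 -0.032 0 0 0; 0 0.215 -0.032 0 0 0; 0 0.215 -0.032 0 0 0", gripper=8)

```text
time: 13.6
eef_pos: [0.5511, 0.4095, 0.0121]
tcp_rot: [0.683, 0.73, 0.001, 0.001]
contact_force: [-0.3, -1.4, 0.2]
opening: 0.16
```

jog_arm(commands="0 0 0 0 0 0; 0 0 0 0 0 0; 0 0 0.04 0 0 0; 0 -0.05 0.08 0 0 0; 0 -0.11 0.08 0 0 0; 0.003 -0.17 0.08 0 0 0; 0.003 -0.23 0.08 0 0 0; 0.003 -0.267 0.08 0 0 0; 0.003 -0.267 0.06 0 0 0; 0.003 -0.267 0.04 0 0 0; 0.003 -0.267 0.032 0 0 0; 0.003 -0.267 0.032 0 0 0", gripper=40)

```text
time: 15.1
eef_pos: [0.5525, 0.1436, 0.0415]
tcp_rot: [0.682, 0.731, -0.0, -0.0]
contact_force: [-0.7, -0.3, 0.8]
opening: 0.398
```

jog_arm(commands="0 0 0 0 0 0; 0 0 0 0 0 0; 0 0 0 0 0 0; 0 0 0.03 0 0 0; 0 0.0 0.05 0 0 0; 0 0.06 0.05 0 0 0; 0 0.12 0.05 0 0 0; 0 0.18 0.05 0 0 0; 0.02 0.24 0.05 0 0 0; 0.045 0.267 0.02 0 0 0; 0.045 0.267 -0.02 0 0 0; 0.045 0.267 -0.032 0 0 0; 0.045 0.267 -0.032 0 0 0; 0.045 0.267 -0.032 0 0 0", gripper=8)

```text
time: 16.85
eef_pos: [0.5989, 0.4096, 0.0124]
tcp_rot: [0.683, 0.731, 0.001, 0.001]
contact_force: [0.0, -0.4, 1.1]
opening: 0.163
```

```bash
python3 - <<'E'
from h import *
c=cam('top','t7'); print(get_state()['contact_force'],get_state()['eef_pos'])
im=c['frame'][100:290,120:500][:,:,::-1]
cv2.imwrite('pics/t7z.png',cv2.resize(im,None,fx=2.1,fy=2.1,interpolation=cv2.INTER_CUBIC))
E
```

```text
[ 0.12802917 -0.14197836  0.26471756] [0.59885711 0.40966431 0.01251672]
```

View pics/t7z.png

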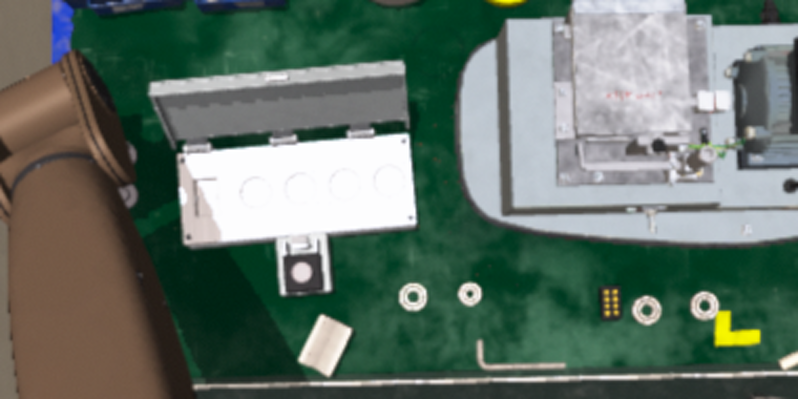

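jog_arm(commands="0 0 0 0 0 0; 0 0 0 0 0 0; 0 0 0.05 0 0 0; -0.02 -0.03 0.1 0 0 0; -0.05 -0.08 0.15 0 0 0; -0.08 -0.13 0.2 0 0 0; -0.1 -0.18 0.22 0 0 0; -0.12 -0.23 0.22 0 0 0; -0.13 -0.28 0.22 0 0 0; -0.13 -0.33 0.22 0 0 0; -0.13 -0.39 0.22 0 0 0; -0.14 -0.45 0.22 0 0 0; -0.15 -0.51 0.22 0 0 0; -0.16 -0.57 0.2 0 0 0; -0.165 -0.62 0.18 0 0 0; -0.165 -0.67 0.16 0 0 0; -0.165 -0.68 0.15 0 0 0; -0.165 -0.68 0.15 0 0 0; -0.165 -0.68 0.15 0 0 0", gripper=50)

```text
time: 19.27
eef_pos: [0.4332, -0.2695, 0.161]
tcp_rot: [0.682, 0.731, 0.0, 0.0]
contact_force: [0.5, 0.1, -0.3]
opening: 0.501
```

```bash
cat >> h.py <<'E'
def find(c,cn,qs):
    out=[]
    for q in qs:
        for d in cut_out(cn,q)[:6]:
            m=d['pixels']; v,u=np.nonzero(m)
            if len(u)<5: continue
            P=world(c,u,v)
            (x,y),r=cv2.minEnclosingCircle(np.stack([u,v],1).astype(np.float32))
            print(q,round(d['conf'],2),np.round(d['box'],1),len(u),'med',np.median(P,0).round(4),'centre@z.009',world(c,x,y,.009).round(4))
E
python3 - <<'E'
from h import *
c=cam('wrist','w8'); print(get_state()['eef_pos'],get_state()['tcp_rot'])
find(c,'wrist',['bearing_a_mid','small_mid','block_mid'])
E
```

```text
[ 0.43329487 -0.26946323  0.16119502] [6.82036415e-01 7.31317953e-01 1.06345305e-04 6.07204373e-04]
bearing_a_mid 0.93 [289.6 185.3  37.3  36.4] 965 med [ 0.4034 -0.2775  0.0082] centre@z.009 [ 0.4037 -0.2771  0.009 ]
block_mid 0.84 [304.8  48.8  53.1  34.9] 1779 med [ 0.41   -0.1671  0.0146] centre@z.009 [ 0.4093 -0.1669  0.009 ]
```

View pics/w8.png

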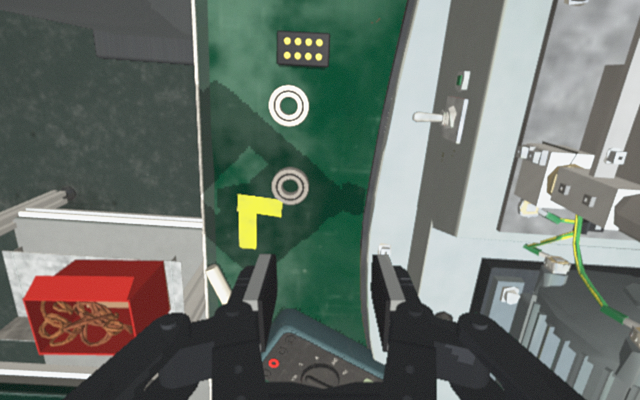

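```bash
python3 - <<'E'
from h import *
c=cam('wrist')
g=c['frame'].mean(2)
for u0,v0 in [(290,185),(288,106)]:
    w=world(c,u0,v0,.009); print(w.round(4))
    z=c['z_map'][v0-25:v0+25,u0-25:u0+25]
    vv,uu=np.mgrid[v0-25:v0+25,u0-25:u0+25]; P=world(c,uu.ravel(),vv.ravel()); k=(P[:,2]>.005)&(P[:,2]<.012)
    (x,y),r=cv2.minEnclosingCircle((P[k,:2]*1000).astype(np.float32)); print(x,y,r, P[k,2].mean())
E
```

```text
[ 0.4044 -0.2776  0.009 ]
403.4837951660156 -278.7067565917969 16.290294647216797 0.008307377411872976
[ 0.4002 -0.2109  0.009 ]
400.0763244628906 -210.1615753173828 16.04934310913086 0.008394411220164084
```

jog_arm(commands="-0.015 -0.004 -0.05 0 0 0; -0.029 -0.0075 -0.1 0 0 0; -0.029 -0.0075 -0.13 0 0 0; -0.029 -0.0075 -0.15 0 0 0; -0.029 -0.0075 -0.158 0 0 0; -0.029 -0.0075 -0.158 0 0 0; -0.029 -0.0075 -0.158 0 0 0", gripper=55)

```text
time: 20.4
eef_pos: [0.4045, -0.2786, 0.0035]
tcp_rot: [0.683, 0.731, -0.0, 0.001]
contact_force: [-0.4, 0.5, 0.0]
opening: 0.549
```

```bash
python3 - <<'E'
from h import *
c=cam('wrist','w9'); print(get_state()['eef_pos'],get_state()['tcp_rot'],get_state()['contact_force'])
E
```

```text
[ 0.40454818 -0.27866164  0.00352929] [ 6.82563993e-01  7.30824826e-01 -7.71397823e-05  1.21005275e-03] [ 0.17198494 -0.05868709 -0.07030531]
```

View pics/w9.png

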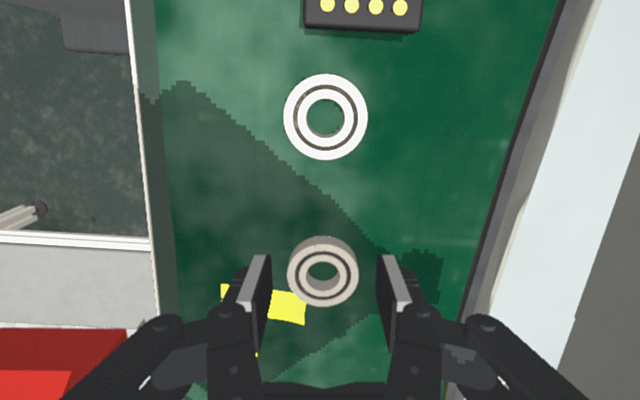

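```bash
python3 - <<'E'
from h import *
c=cam('wrist'); p=get_state()['eef_pos']; print(p,proj(c,[p[0],p[1],.009]),proj(c,[p[0],p[1],p[2]]),world(c,323,273,.009))
E
```

```text
[ 0.40444792 -0.27860119  0.00342033] [324.27214329 275.45792155] [324.22429451 268.96042763] [ 0.40380241 -0.27739837  0.009     ]
```

jog_arm(commands="0 0 0 0 0 0; 0 0 0 0 0 0; 0 0 0 0 0 0; 0 0 0 0 0 0; 0 0 0.03 0 0 0; 0 0 0.08 0 0 0; 0.01 0.02 0.1 0 0 0; 0.01 0.02 0.1 0 0 0; 0.01 0.02 0.1 0 0 0", gripper=25, grip_force=40)

```text
time: 21.62
eef_pos: [0.413, -0.2576, 0.1012]
tcp_rot: [0.683, 0.731, -0.0, -0.001]
contact_force: [-1.1, 0.4, -0.8]
opening: 0.342
```

```bash
python3 - <<'E'
from h import *
c=cam('wrist','w10'); p=get_state()['eef_pos']; print(p,proj(c,[p[0],p[1],p[2]+.006]),proj(c,[p[0],p[1],p[2]]))
E
```

```text
[ 0.41280406 -0.25757588  0.10086141] [323.89395523 275.57183266] [323.89322303 268.62577619]
```

View pics/w10.png

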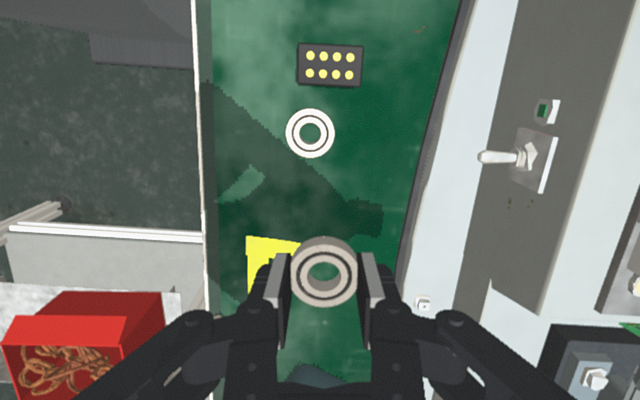

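jog_arm(commands="0.0 0.05 0.02 0 0 0; 0.005 0.1 0.05 0 0 0; 0.015 0.15 0.05 0 0 0; 0.025 0.2 0.05 0 0 0; 0.035 0.25 0.05 0 0 0; 0.045 0.3 0.05 0 0 0; 0.07 0.35 0.05 0 0 0; 0.1 0.4 0.03 0 0 0; 0.1375 0.452 0 0 0 0; 0.1375 0.452 -0.03 0 0 0; 0.1375 0.452 -0.041 0 0 0; 0.1375 0.452 -0.041 0 0 0; 0.1375 0.452 -0.041 0 0 0; 0.1375 0.452 -0.041 0 0 0")

```text
time: 23.42
eef_pos: [0.5522, 0.1936, 0.063]
tcp_rot: [0.683, 0.73, 0.001, 0.001]
contact_force: [-0.7, 0.3, -0.1]
opening: 0.342
```

```bash
python3 - <<'E'
from h import *
c=cam('wrist','w11'); p=get_state()['eef_pos']; print(p,proj(c,[p[0],p[1],p[2]+.006]),proj(c,[p[0],p[1],p[2]]),get_state()['opening'])
im=c['frame'][100:360,180:480][:,:,::-1]
cv2.imwrite('pics/w11z.png',cv2.resize(im,None,fx=2.3,fy=2.3,interpolation=cv2.INTER_CUBIC))
E
```

```text
[0.55208499 0.19365023 0.06287332] [324.24034484 275.80116208] [324.17197955 268.82944761] 0.33961329913251065
```

View pics/w11z.png

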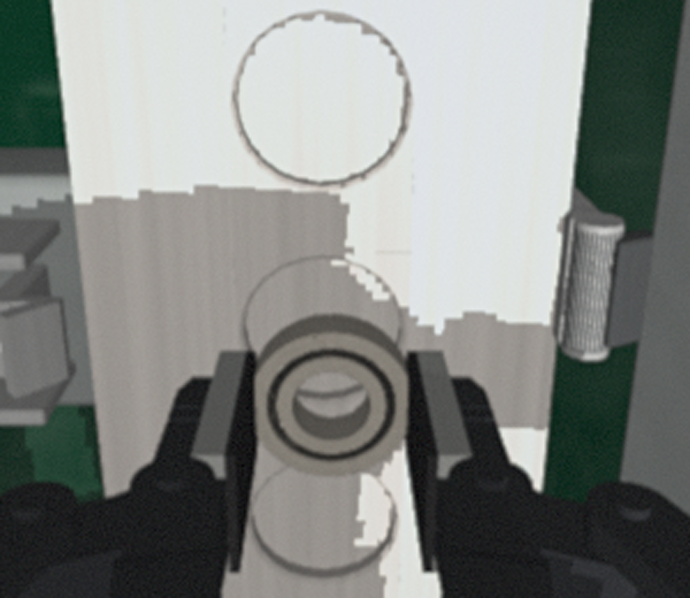

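```bash
cat >> h.py <<'E'
YAW=.0667; RJ=np.array([[np.cos(YAW),-np.sin(YAW)],[np.sin(YAW),np.cos(YAW)]])
def circ(cx,cy,z,r,n=72):
    a=np.linspace(0,2*np.pi,n,endpoint=False)
    return np.stack([cx+r*np.cos(a),cy+r*np.sin(a),np.full(n,z)],-1)
def ov(c,rings,name,box=(100,360,180,480),s=2.3):
    im=cv2.resize(np.ascontiguousarray(c['frame'][box[0]:box[1],box[2]:box[3],::-1]),None,fx=s,fy=s,interpolation=cv2.INTER_CUBIC)
    for X,col in rings:
        q=((proj(c,X)-[box[2],box[0]]+.5)*s).astype(int)
        cv2.polylines(im,[q.reshape(-1,1,2)],True,col,1)
    cv2.imwrite(f'pics/{name}.png',im)
E
python3 - <<'E'
from h import *
c=cam('wrist'); p=get_state()['eef_pos']
# pick-based: zoom pixel -> image
def pk(x,y): return 180+x/2.3-.5,100+y/2.3-.5
# D rim points
import numpy as np
from scipy.optimize import least_squares
def fit(pts,z,r):
    W=np.array([world(c,*pk(*q),z)[:2] for q in pts])
    f=lambda q:np.hypot(W[:,0]-q[0],W[:,1]-q[1])-r
    s=least_squares(f,W.mean(0)); return s.x,np.abs(s.fun).max()
D=fit([(322,12),(235,98),(409,98),(322,184)],.04,.01775)
C=fit([(322,257),(245,318),(400,318),(268,277),(380,277)],.04,.01775)
B=fit([(322,575),(252,515),(396,515),(280,560)],.04,.01775)
zt=p[2]+.0055
b=fit([(331,473),(257,400),(405,400)],zt,.016)
print(p,'D',D,'C',C,'B',B,'bearing',b)
o=C[0]
ov(c,[(circ(*D[0],.04,.01775),(0,0,255)),(circ(*C[0],.04,.01775),(0,0,255)),(circ(*B[0],.04,.01775),(0,0,255)),(circ(*b[0],zt,.016),(0,255,0))],'w11o')
E
```

```text
[0.55192363 0.19377031 0.06267732] D (array([0.5463029, 0.2471481]), np.float64(0.0001289930518778501)) C (array([0.54978076, 0.19547775]), np.float64(0.00026945930513938565)) B (array([0.55329326, 0.14540066]), np.float64(0.0003601251312914215)) bearing (array([0.55160369, 0.19383859]), np.float64(0.0017320544692667299))
```

View pics/w11o.png

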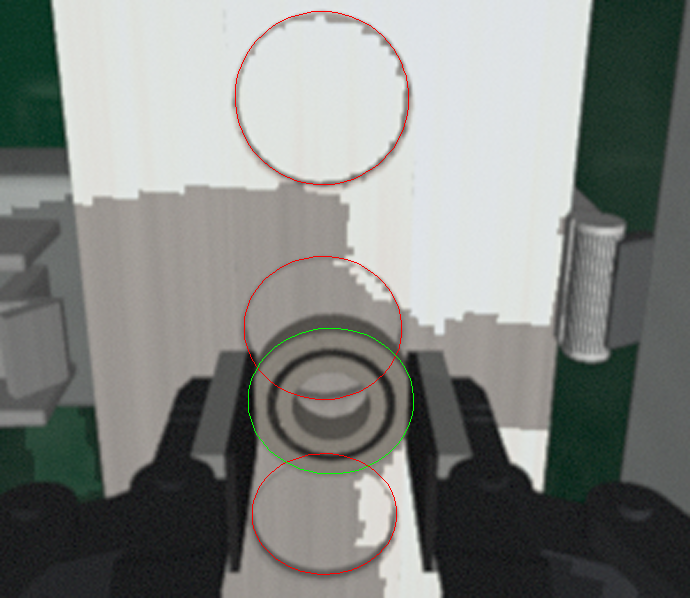

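```bash
python3 - <<'E'
from h import *
c=cam('wrist'); p=get_state()['eef_pos']; print(p)
for n,(x,y) in dict(bl=(265,400),bb=(330,465),br=(398,400),bt=(330,340),bi=(290,390),plate=(300,230),D=(322,98)).items():
    u,v=180+x/2.3-.5,100+y/2.3-.5
    print(n,world(c,round(u),round(v)).round(4),c['z_map'][round(v),round(u)])
E
```

```text
[0.55175157 0.193864   0.06240765]
bl [0.5388 0.1936 0.0672] 0.15695472
bb [0.5522 0.1801 0.0683] 0.16063827
br [0.5645 0.1954 0.0674] 0.15689509
bt [0.5504 0.2077 0.0681] 0.15188761
bi [0.5436 0.1965 0.0681] 0.15531039
plate [0.5432 0.2187 0.0396] 0.17514455
D [0.5463 0.247  0.0349] 0.17052914
```

jog_arm(commands="-0.0005 0.0017 -0.01 0 0 0; -0.0005 0.0017 -0.014 0 0 0; -0.0005 0.0017 -0.014 0 0 0; -0.0005 0.0017 -0.014 0 0 0; -0.0005 0.0017 -0.014 0 0 0; -0.0005 0.0017 -0.014 0 0 0; -0.0005 0.0017 -0.014 0 0 0; -0.0005 0.0017 -0.014 0 0 0; -0.0005 0.0017 -0.014 0 0 0; -0.0005 0.0017 -0.014 0 0 0")

```text
time: 24.82
eef_pos: [0.5507, 0.1957, 0.0473]
tcp_rot: [0.683, 0.731, -0.0, -0.0]
contact_force: [0.1, -0.5, -1.2]
opening: 0.338
```

```bash
python3 - <<'E'
from h import *
c=cam('wrist','w12'); s=get_state(); print(s['time'],s['eef_pos'],s['contact_force'])
im=c['frame'][100:360,180:480][:,:,::-1]
cv2.imwrite('pics/w12z.png',cv2.resize(im,None,fx=2.3,fy=2.3,interpolation=cv2.INTER_CUBIC))
E
```

```text
24.875 [0.5507234  0.1956898  0.04730311] [-0.30830901  0.6391737  -0.6615988 ]
```

View pics/w12z.png

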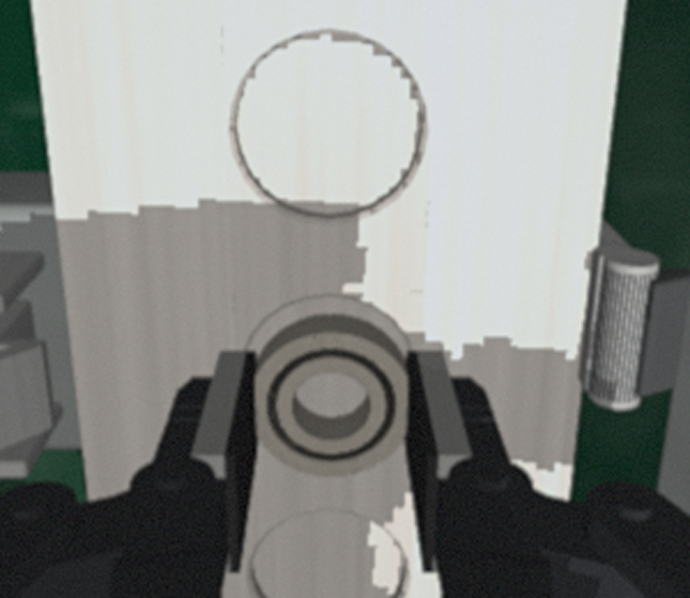

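```bash
python3 - <<'E'
from h import *
from scipy.optimize import least_squares
c=cam('wrist'); p=get_state()['eef_pos']
pk=lambda x,y:(180+x/2.3-.5,100+y/2.3-.5)
def fit(pts,z,r):
    W=np.array([world(c,*pk(*q),z)[:2] for q in pts])
    f=lambda q:np.hypot(W[:,0]-q[0],W[:,1]-q[1])-r
    s=least_squares(f,W.mean(0)); return s.x,np.abs(s.fun).max()
D=fit([(329,31),(231,123),(427,123),(329,216)],.04,.01775)
C=fit([(330,294),(245,350),(415,350)],.04,.01775)
B=fit([(330,510),(254,555),(405,555)],.04,.01775)
zt=p[2]+.0056
b=fit([(331,474),(257,400),(405,400),(331,335)],zt,.0146)
print(p,'D',D,'C',C,'B',B,'bearing',b)
ov(c,[(circ(*D[0],.04,.01775),(0,0,255)),(circ(*C[0],.04,.01775),(0,0,255)),(circ(*B[0],.04,.01775),(0,0,255)),(circ(*b[0],zt,.0146),(0,255,0)),(circ(*b[0],zt-.009,.016),(255,255,0))],'w12o')
E
```

```text
[0.55074222 0.19571181 0.04732617] D (array([0.54645569, 0.24717818]), np.float64(0.0005639098701454674)) C (array([0.55007379, 0.19577445]), np.float64(0.00042308164150867134)) B (array([0.55343105, 0.14374225]), np.float64(0.00016959155622928504)) bearing (array([0.55030966, 0.19531339]), np.float64(0.0007346300933869041))
```

View pics/w12o.png

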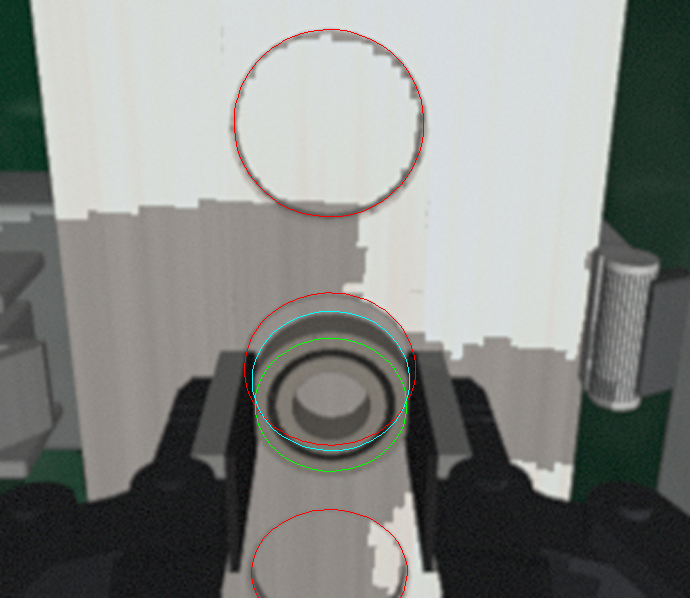

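jog_arm(commands="-0.0002 0.0005 -0.003 0 0 0; -0.0002 0.0005 -0.006 0 0 0; -0.0002 0.0005 -0.0065 0 0 0; -0.0002 0.0005 -0.0065 0 0 0; -0.0002 0.0005 -0.0065 0 0 0")

```text
time: 25.55
eef_pos: [0.5507, 0.1962, 0.0409]
tcp_rot: [0.683, 0.731, 0.0, 0.0]
contact_force: [0.4, -0.0, -1.0]
opening: 0.344
```

jog_arm(commands="0 0 0 0 0 0; 0 0 0 0 0 0; 0 0 0.03 0 0 0; 0 0 0.06 0 0 0; 0 0 0.06 0 0 0; 0 0 0.06 0 0 0", gripper=48)

```text
time: 26.3
eef_pos: [0.55, 0.1961, 0.1]
tcp_rot: [0.683, 0.731, -0.0, -0.0]
contact_force: [-0.2, 0.6, -0.1]
opening: 0.485
```

```bash
python3 - <<'E'
from h import *
c=cam('wrist','w13'); s=get_state(); print(s['time'],s['eef_pos'],s['contact_force'])
im=c['frame'][100:360,180:480][:,:,::-1]
cv2.imwrite('pics/w13z.png',cv2.resize(im,None,fx=2.3,fy=2.3,interpolation=cv2.INTER_CUBIC))
E
```

```text
26.35 [0.54950995 0.19602665 0.09933565] [-0.21841921  0.33840673 -0.88672443]
```

View pics/w13z.png

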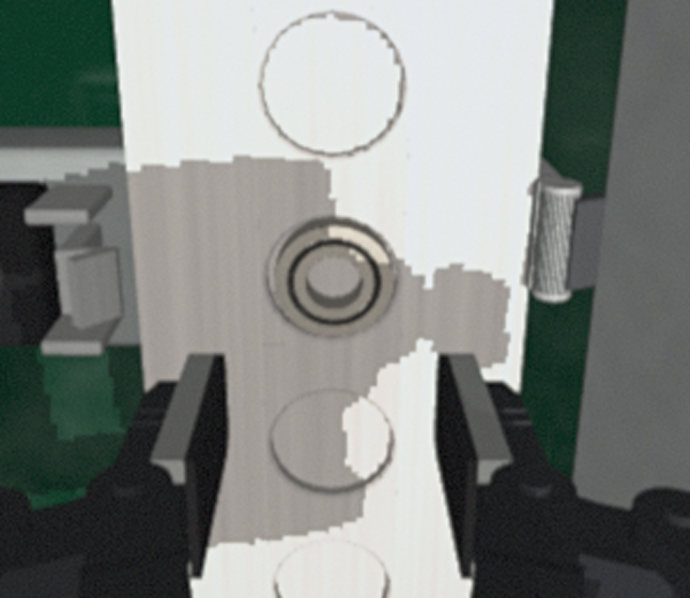

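jog_arm(commands="-0.02 -0.03 0.03 0 0 0; -0.05 -0.07 0.05 0 0 0; -0.08 -0.12 0.05 0 0 0; -0.1 -0.17 0.05 0 0 0; -0.11 -0.22 0.05 0 0 0; -0.12 -0.27 0.05 0 0 0; -0.13 -0.32 0.05 0 0 0; -0.14 -0.37 0.03 0 0 0; -0.149 -0.4065 0.01 0 0 0; -0.149 -0.4065 0 0 0 0; -0.149 -0.4065 0 0 0 0; -0.149 -0.4065 0 0 0 0; -0.149 -0.4065 0 0 0 0", gripper=55)

```text
time: 27.98
eef_pos: [0.4022, -0.2097, 0.1015]
tcp_rot: [0.682, 0.731, 0.0, 0.001]
contact_force: [-0.5, 0.9, 0.8]
opening: 0.55
```

```bash
python3 - <<'E'
from h import *
c=cam('wrist','w14'); s=get_state(); print(s['time'],s['eef_pos'],s['contact_force'])
find(c,'wrist',['bearing_a_mid','small_mid','block_mid'])
E
```

```text
28.025 [ 0.40215238 -0.20980121  0.1014796 ] [0.68410264 0.12985056 0.34666539]
block_mid 0.56 [340.4 144.2  63.   38.2] 2336 med [ 0.4096 -0.1661  0.0146] centre@z.009 [ 0.4101 -0.167   0.009 ]
```

View pics/w14.png

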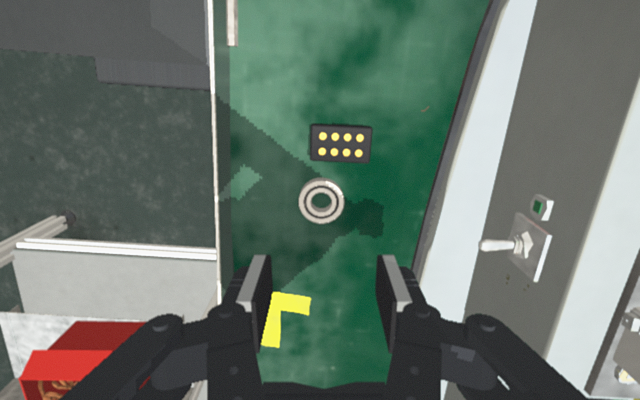

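```bash
python3 - <<'E'
from h import *
c=cam('wrist'); print(world(c,321,201,.009),get_state()['eef_pos'])
u0,v0=321,201
vv,uu=np.mgrid[v0-27:v0+27,u0-27:u0+27]; P=world(c,uu.ravel(),vv.ravel()); k=(P[:,2]>.0065)&(P[:,2]<.012)
print(cv2.minEnclosingCircle((P[k,:2]*1000).astype(np.float32)))
E
```

```text
[ 0.39978244 -0.20966927  0.009     ] [ 0.4018044  -0.21013512  0.1011791 ]
((400.086181640625, -210.10093688964844), 16.281352996826172)
```

jog_arm(commands="0 0 -0.05 0 0 0; 0 0 -0.08 0 0 0; 0 0 -0.093 0 0 0; 0 0 -0.0965 0 0 0; 0 0 -0.0965 0 0 0; 0 0 -0.0965 0 0 0; 0 0 -0.0965 0 0 0")

```text
time: 29.1
eef_pos: [0.4021, -0.2108, 0.0052]
tcp_rot: [0.683, 0.731, 0.0, 0.001]
contact_force: [-0.1, 0.7, 0.0]
opening: 0.55
```

jog_arm(commands="0 0 0 0 0 0; 0 0 0 0 0 0; 0 0 0 0 0 0; 0 0 0 0 0 0; 0 0 0.03 0 0 0; 0 0 0.08 0 0 0; 0.01 0.05 0.13 0 0 0; 0.015 0.1 0.15 0 0 0; 0.025 0.15 0.15 0 0 0; 0.035 0.2 0.15 0 0 0; 0.045 0.25 0.15 0 0 0; 0.08 0.3 0.13 0 0 0; 0.13 0.34 0.09 0 0 0; 0.153 0.3545 0.06 0 0 0; 0.153 0.3545 0.045 0 0 0; 0.153 0.3545 0.045 0 0 0; 0.153 0.3545 0.045 0 0 0; 0.153 0.3545 0.045 0 0 0; 0.153 0.3545 0.045 0 0 0; 0.153 0.3545 0.045 0 0 0", gripper=25)

```text
time: 31.6
eef_pos: [0.5547, 0.144, 0.05]
tcp_rot: [0.683, 0.731, 0.0, 0.0]
contact_force: [0.4, 0.4, -0.1]
opening: 0.342
```

```bash
python3 - <<'E'
from h import *
c=cam('wrist','w15'); s=get_state(); print(s['time'],s['eef_pos'],s['contact_force'])
im=c['frame'][100:360,180:480][:,:,::-1]
cv2.imwrite('pics/w15z.png',cv2.resize(im,None,fx=2.3,fy=2.3,interpolation=cv2.INTER_CUBIC))
E
```

```text
31.65 [0.55465592 0.14407085 0.04981702] [ 0.42536316  0.2330492  -0.41573819]
```

View pics/w15z.png

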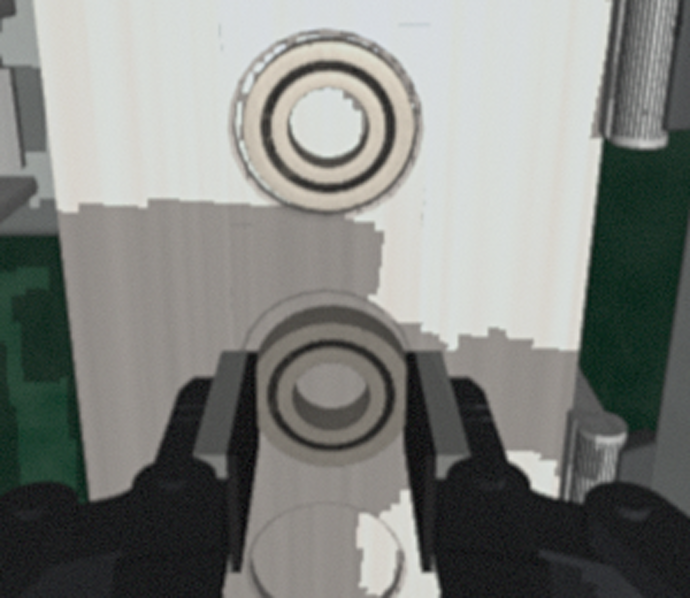

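```bash
cat >> h.py <<'E'
from scipy.optimize import least_squares
def mkfit(c,box=(100,180),s=2.3):
    def fit(pts,z,r):
        W=np.array([world(c,box[1]+x/s-.5,box[0]+y/s-.5,z)[:2] for x,y in pts])
        f=lambda q:np.hypot(W[:,0]-q[0],W[:,1]-q[1])-r
        s_=least_squares(f,W.mean(0)); return s_.x,np.abs(s_.fun).max()
    return fit
E
python3 - <<'E'
from h import *
c=cam('wrist'); p=get_state()['eef_pos']; fit=mkfit(c)
B=fit([(328,290),(245,345),(412,345)],.04,.01775)
A=fit([(328,503),(251,555),(404,555)],.04,.01775)
zt=p[2]-.005+.009
b=fit([(331,467),(258,393),(406,393),(331,326)],zt,.0146)
print(p,'B',B,'A',A,'bearing',b)
ov(c,[(circ(*A[0],.04,.01775),(0,0,255)),(circ(*B[0],.04,.01775),(0,0,255)),(circ(*b[0],zt,.0146),(0,255,0)),(circ(*b[0],zt-.009,.016),(255,255,0))],'w15o')
E
```

```text
[0.55459887 0.14412741 0.04963956] B (array([0.55369454, 0.14392303]), np.float64(0.00038747401760589467)) A (array([0.55688482, 0.09198968]), np.float64(0.00016307197341110247)) bearing (array([0.55435573, 0.14441085]), np.float64(0.0010280854791000719))
```

View pics/w15o.png

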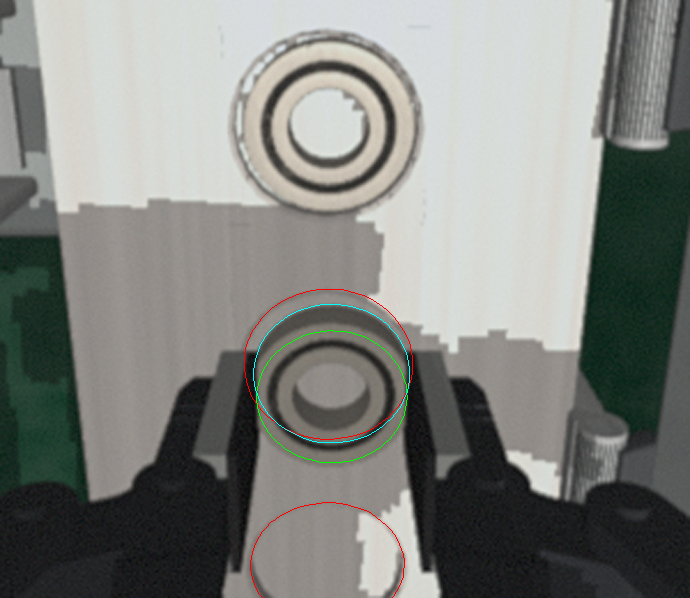

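jog_arm(commands="-0.0005 -0.0004 -0.003 0 0 0; -0.0005 -0.0004 -0.006 0 0 0; -0.0005 -0.0004 -0.0075 0 0 0; -0.0005 -0.0004 -0.0075 0 0 0; -0.0005 -0.0004 -0.0075 0 0 0")

```text
time: 32.33
eef_pos: [0.5541, 0.1438, 0.0418]
tcp_rot: [0.683, 0.731, 0.0, 0.0]
contact_force: [-0.2, 0.1, 0.0]
opening: 0.335
```

jog_arm(commands="0 0 0 0 0 0; 0 0 0 0 0 0; 0 0 0.03 0 0 0; 0 0 0.06 0 0 0; 0 0 0.06 0 0 0", gripper=48)

```text
time: 32.95
eef_pos: [0.5563, 0.144, 0.1049]
tcp_rot: [0.683, 0.731, 0.002, 0.002]
contact_force: [-0.0, -0.4, 0.1]
opening: 0.477
```

```bash
python3 - <<'E'
from h import *
c=cam('wrist','w16'); s=get_state(); print(s['time'],s['eef_pos'],s['contact_force'])
im=c['frame'][100:360,180:480][:,:,::-1]
cv2.imwrite('pics/w16z.png',cv2.resize(im,None,fx=2.3,fy=2.3,interpolation=cv2.INTER_CUBIC))
E
```

```text
33.0 [0.55488907 0.14390256 0.10295185] [-0.79065261 -0.04553852 -0.45381772]
```

View pics/w16z.png

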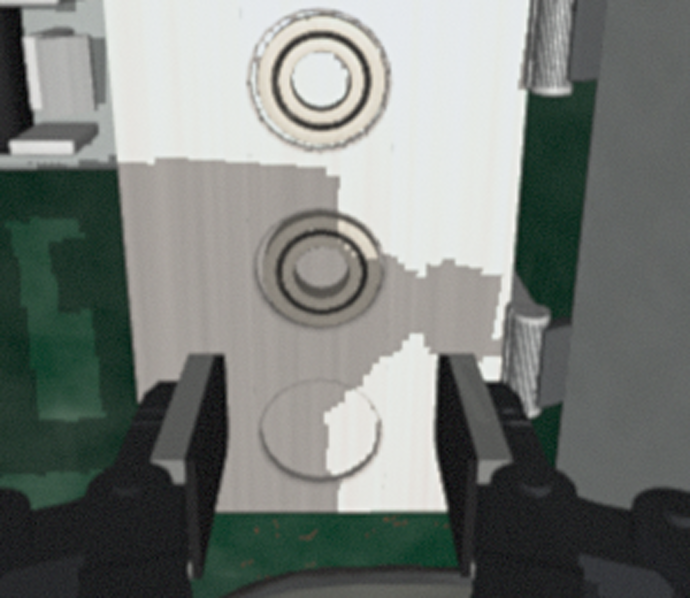

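jog_arm(commands="-0.03 -0.03 0 0 0 0; -0.08 -0.06 0 0 0 0; -0.131 -0.077 0 0 0 0; -0.131 -0.077 0 0 0 0; -0.131 -0.077 0 0 0 0; -0.131 -0.077 0 0 0 0; -0.131 -0.077 0 0 0 0", gripper=55)

```text
time: 33.88
eef_pos: [0.4241, 0.067, 0.102]
tcp_rot: [0.682, 0.731, 0.0, 0.0]
contact_force: [0.2, 0.3, 0.3]
opening: 0.548
```

```bash
python3 - <<'E'
from h import *
c=cam('wrist','w17'); s=get_state(); print(s['time'],s['eef_pos'],s['contact_force'])
find(c,'wrist',['bearing_a_mid','small_mid','block_mid'])
E
```

```text
33.925 [0.42389486 0.06695957 0.10195115] [ 0.41591635 -0.67530602  0.21959785]
bearing_a_mid 0.76 [585.5  19.   75.1  38. ] 1898 med [0.5476 0.1881 0.0437] centre@z.009 [0.5709 0.1997 0.009 ]
small_mid 0.82 [318.9 280.6  35.2  34.1] 838 med [ 4.238e-01 -2.000e-04  7.200e-03] centre@z.009 [0.4239 0.0011 0.009 ]
```

View pics/w17.png

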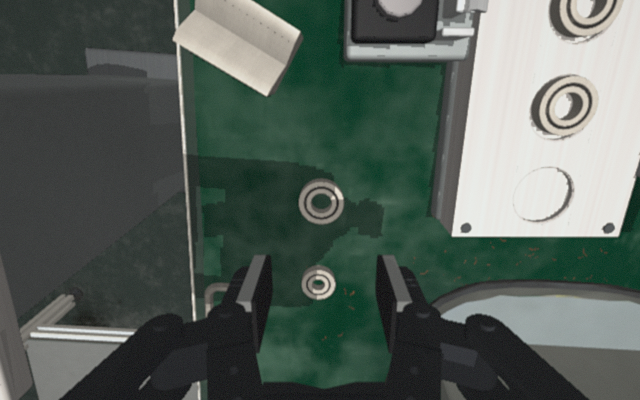

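```bash
python3 - <<'E'
from h import *
c=cam('wrist'); print(world(c,321,202,.009),get_state()['eef_pos'])
u0,v0=321,202
vv,uu=np.mgrid[v0-27:v0+27,u0-27:u0+27]; P=world(c,uu.ravel(),vv.ravel()); k=(P[:,2]>.0065)&(P[:,2]<.012)
print(cv2.minEnclosingCircle((P[k,:2]*1000).astype(np.float32)))
E
```

```text
[0.42123247 0.06643534 0.009     ] [0.42322033 0.06689888 0.10177158]
((421.7699890136719, 65.88690948486328), 16.17485237121582)
```

jog_arm(commands="0 0 -0.05 0 0 0; 0 0 -0.08 0 0 0; 0 0 -0.093 0 0 0; 0 0 -0.0975 0 0 0; 0 0 -0.0975 0 0 0; 0 0 -0.0975 0 0 0; 0 0 -0.0975 0 0 0")

```text
time: 35.0
eef_pos: [0.4238, 0.0668, 0.0052]
tcp_rot: [0.683, 0.731, 0.001, 0.001]
contact_force: [-0.2, 0.6, -1.1]
opening: 0.55
```

jog_arm(commands="0 0 0 0 0 0; 0 0 0 0 0 0; 0 0 0 0 0 0; 0 0 0 0 0 0; 0 0 0.03 0 0 0; 0 0 0.08 0 0 0; 0.04 0.01 0.08 0 0 0; 0.09 0.025 0.08 0 0 0; 0.1336 0.025 0.07 0 0 0; 0.1336 0.025 0.046 0 0 0; 0.1336 0.025 0.046 0 0 0; 0.1336 0.025 0.046 0 0 0; 0.1336 0.025 0.046 0 0 0; 0.1336 0.025 0.046 0 0 0; 0.1336 0.025 0.046 0 0 0", gripper=25)

```text
time: 36.88
eef_pos: [0.5569, 0.0918, 0.051]
tcp_rot: [0.683, 0.731, 0.0, 0.0]
contact_force: [-0.1, 0.1, -0.2]
opening: 0.337
```

```bash
python3 - <<'E'
from h import *
c=cam('wrist','w18'); s=get_state(); print(s['time'],s['eef_pos'],s['contact_force'])
im=c['frame'][100:360,180:480][:,:,::-1]
cv2.imwrite('pics/w18z.png',cv2.resize(im,None,fx=2.3,fy=2.3,interpolation=cv2.INTER_CUBIC))
E
```

```text
36.925 [0.55676662 0.09179778 0.05076254] [ 0.00567466 -0.34389624 -0.44874877]
```

View pics/w18z.png

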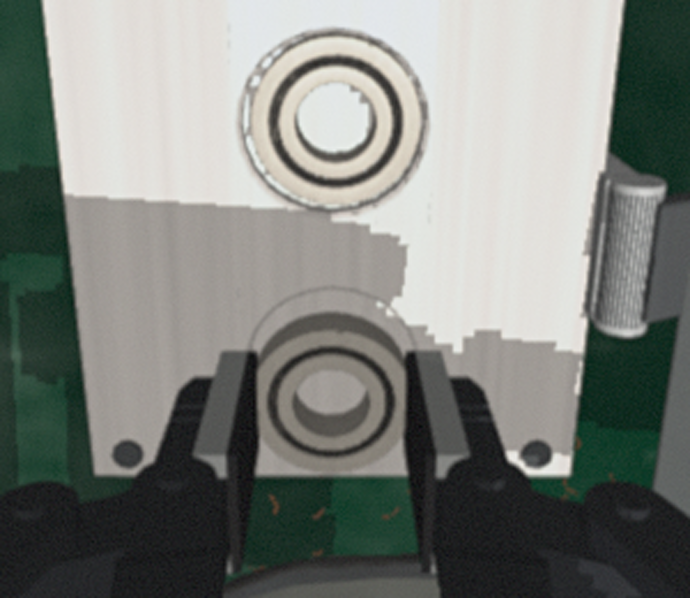

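```bash
python3 - <<'E'
from h import *
c=cam('wrist'); p=get_state()['eef_pos']; fit=mkfit(c)
A=fit([(334,288),(251,345),(418,345)],.04,.01775)
zt=p[2]-.005+.009
b=fit([(331,471),(257,396),(406,396),(331,330)],zt,.0146)
print(p,'A',A,'bearing',b)
ov(c,[(circ(*A[0],.04,.01775),(0,0,255)),(circ(*b[0],zt,.0146),(0,255,0)),(circ(*b[0],zt-.009,.016),(255,255,0))],'w18o')
E
```

```text
[0.55669496 0.09181743 0.05061529] A (array([0.55706848, 0.09171702]), np.float64(0.00036287054322154885)) bearing (array([0.55644248, 0.09125283]), np.float64(0.0010715425133281265))
```

View pics/w18o.png

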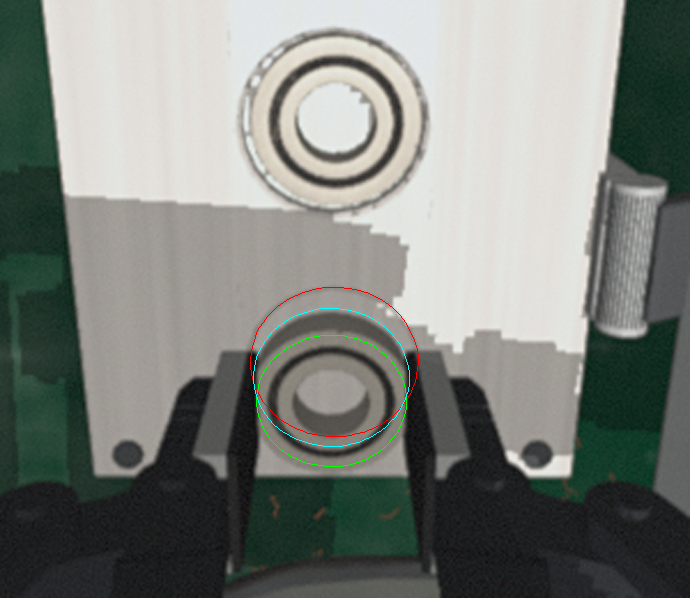

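Shift (+0.6, +0.5) mm, then go down to a tip height of 0.042.

jog_arm(commands="0.0008 0.0005 -0.003 0 0 0; 0.0008 0.0005 -0.006 0 0 0; 0.0008 0.0005 -0.0083 0 0 0; 0.0008 0.0005 -0.0083 0 0 0; 0.0008 0.0005 -0.0083 0 0 0")

```text
time: 37.6
eef_pos: [0.5574, 0.0923, 0.042]
tcp_rot: [0.683, 0.731, -0.0, -0.0]
contact_force: [0.2, 0.5, -0.2]
opening: 0.341
```

jog_arm(commands="0 0 0 0 0 0; 0 0 0 0 0 0; 0 0 0.03 0 0 0; 0 0 0.06 0 0 0; 0 0 0.06 0 0 0", gripper=48)

```text
time: 38.22
eef_pos: [0.5597, 0.0923, 0.1051]
tcp_rot: [0.683, 0.731, 0.002, 0.002]
contact_force: [-0.9, -0.0, -0.4]
opening: 0.479
```

```bash
python3 - <<'E'
from h import *
c=cam('wrist','w19'); s=get_state(); print(s['time'],s['eef_pos'],s['contact_force'])
im=c['frame'][100:360,180:480][:,:,::-1]
cv2.imwrite('pics/w19z.png',cv2.resize(im,None,fx=2.3,fy=2.3,interpolation=cv2.INTER_CUBIC))
E
```

```text
38.275 [0.55828772 0.09228947 0.10313581] [ 0.1798119   0.57724459 -0.20330149]
```

View pics/w19z.png

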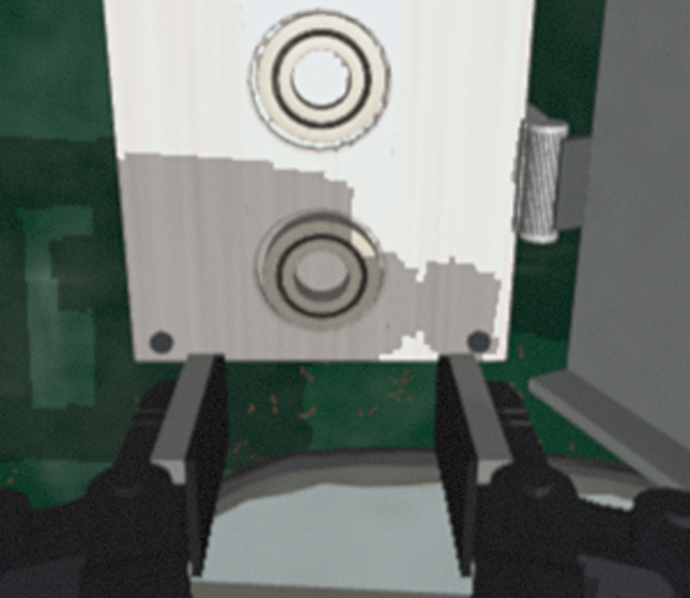

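jog_arm(commands="-0.04 0 0.03 0 0 0; -0.09 -0.01 0.05 0 0 0; -0.12 -0.04 0.05 0 0 0; -0.125 -0.09 0.05 0 0 0; -0.13 -0.14 0.05 0 0 0; -0.14 -0.19 0.04 0 0 0; -0.148 -0.24 0.02 0 0 0; -0.148 -0.2585 0 0 0 0; -0.148 -0.2585 0 0 0 0; -0.148 -0.2585 0 0 0 0; -0.148 -0.2585 0 0 0 0; -0.148 -0.2585 0 0 0 0", gripper=62)

```text
time: 39.78
eef_pos: [0.4099, -0.1657, 0.1026]
tcp_rot: [0.682, 0.731, 0.0, 0.001]
contact_force: [-0.1, -0.1, -0.2]
opening: 0.618
```

```bash
python3 - <<'E'
from h import *
c=cam('wrist','w20'); s=get_state(); print(s['time'],s['eef_pos'],s['contact_force'])
find(c,'wrist',['block_mid'])
m=cut_out('wrist','block_mid')[0]['pixels']; v,u=np.nonzero(m); P=world(c,u,v); k=P[:,2]>.012
print(cv2.minAreaRect((P[k,:2]*1000).astype(np.float32)),P[k,2].mean())
E
```

```text
39.825 [ 0.40985521 -0.16576044  0.10257178] [-0.30004491  0.038936   -1.22609096]
block_mid 0.64 [324.6 204.3  58.5  33.8] 1990 med [ 0.4099 -0.1653  0.0146] centre@z.009 [ 0.4101 -0.1677  0.009 ]
((409.8691711425781, -130.87628173828125), (39.75687789916992, 96.55810546875), 0.06088235601782799) 0.01506341610801117
```

View pics/w20.png

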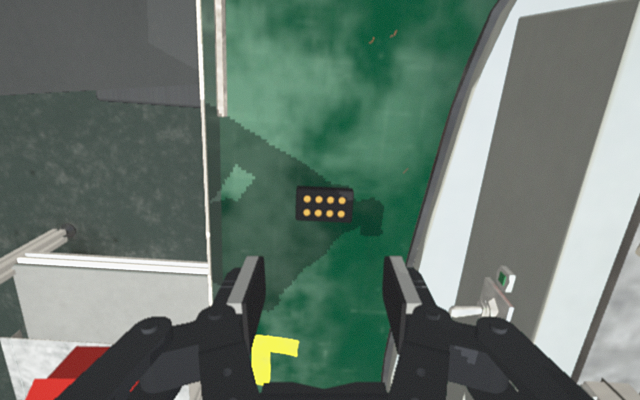

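```bash
python3 - <<'E'
from h import *
c=cam('wrist'); f=c['frame'].astype(int)
m=(f[:,:,0]-f[:,:,2]>60)&(np.indices(m.shape)[0]>180 if False else True)
sub=np.zeros_like(m); sub[185:222,295:355]=1; m&=sub
v,u=np.nonzero(m); W=world(c,u.astype(float),v.astype(float),.015)
r=cv2.minAreaRect((W[:,:2]*1000).astype(np.float32)); print(r,get_state()['eef_pos'])
E
```

```text
((409.79522705078125, -167.21633911132812), (28.772720336914062, 14.857794761657715), 1.1911860704421997) [ 0.40962643 -0.16598199  0.10230592]
```

jog_arm(commands="0 -0.001 -0.05 0 0 0; 0 -0.001 -0.08 0 0 0; 0 -0.001 -0.0935 0 0 0; 0 -0.001 -0.0935 0 0 0; 0 -0.001 -0.0935 0 0 0; 0 -0.001 -0.0935 0 0 0")

```text
time: 40.72
eef_pos: [0.4104, -0.1679, 0.0098]
tcp_rot: [0.683, 0.731, 0.0, 0.001]
contact_force: [0.6, 0.6, -0.8]
opening: 0.619
```

jog_arm(commands="0 0 0 0 0 0; 0 0 0 0 0 0; 0 0 0 0 0 0; 0 0 0 0 0 0; 0 0 0 0 0 0; 0 0 0.03 0 0 0; 0 0 0.08 0 0 0; 0 0 0.08 0 0 0; 0 0 0.08 0 0 0", gripper=35, grip_force=50)

```text
time: 41.85
eef_pos: [0.4091, -0.167, 0.0884]
tcp_rot: [0.683, 0.731, -0.0, -0.0]
contact_force: [-0.2, 0.0, -1.4]
opening: 0.441
```

```bash
python3 - <<'E'
from h import *
c=cam('wrist','w21'); s=get_state(); print(s['time'],s['eef_pos'],s['contact_force'])
im=c['frame'][100:360,180:480][:,:,::-1]
cv2.imwrite('pics/w21z.png',cv2.resize(im,None,fx=2.3,fy=2.3,interpolation=cv2.INTER_CUBIC))
E
```

```text
41.9 [ 0.40860542 -0.16660989  0.08753298] [-0.3256942   0.63815091 -1.19427261]
```

View pics/w21z.png

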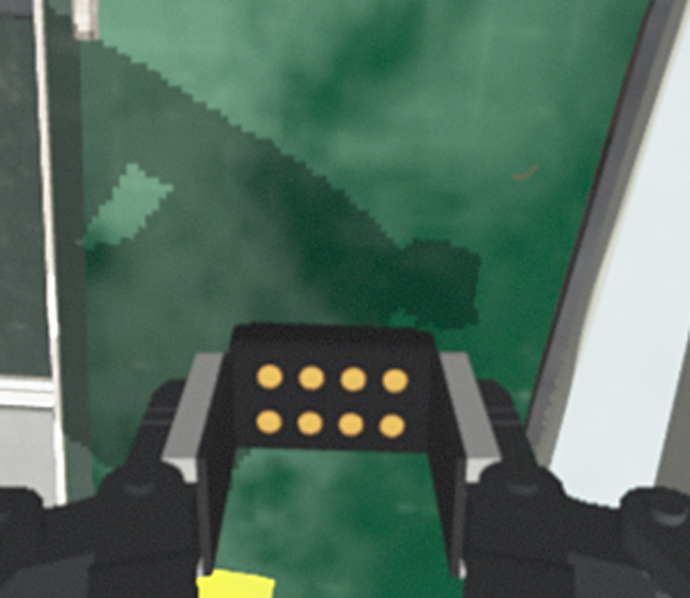

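jog_arm(commands="0.0 0.05 0.03 0 0 0; 0.01 0.1 0.06 0 0 0; 0.02 0.15 0.06 0 0 0; 0.03 0.2 0.06 0 0 0; 0.04 0.25 0.06 0 0 0; 0.06 0.3 0.06 0 0 0; 0.09 0.35 0.06 0 0 0; 0.11 0.4 0.05 0 0 0; 0.13 0.45 0.03 0 0 0; 0.1343 0.4728 0 0 0 0; 0.1343 0.4728 -0.022 0 0 0; 0.1343 0.4728 -0.022 0 0 0; 0.1343 0.4728 -0.022 0 0 0; 0.1343 0.4728 -0.022 0 0 0; 0.1343 0.4728 -0.022 0 0 0")

```text
time: 43.78
eef_pos: [0.5445, 0.3055, 0.0678]
tcp_rot: [0.683, 0.731, 0.001, 0.0]
contact_force: [0.2, 0.8, -1.4]
opening: 0.444
```

```bash
python3 - <<'E'
from h import *
c=cam('wrist','w22'); s=get_state(); print(s['time'],s['eef_pos'],s['contact_force'],s['opening'])
im=c['frame'][100:360,180:480][:,:,::-1]
cv2.imwrite('pics/w22z.png',cv2.resize(im,None,fx=2.3,fy=2.3,interpolation=cv2.INTER_CUBIC))
E
```

```text
43.825 [0.54432571 0.30557353 0.06763308] [-0.63207421 -0.10322116 -0.1604262 ] 0.44075109099696586
```

View pics/w22z.png

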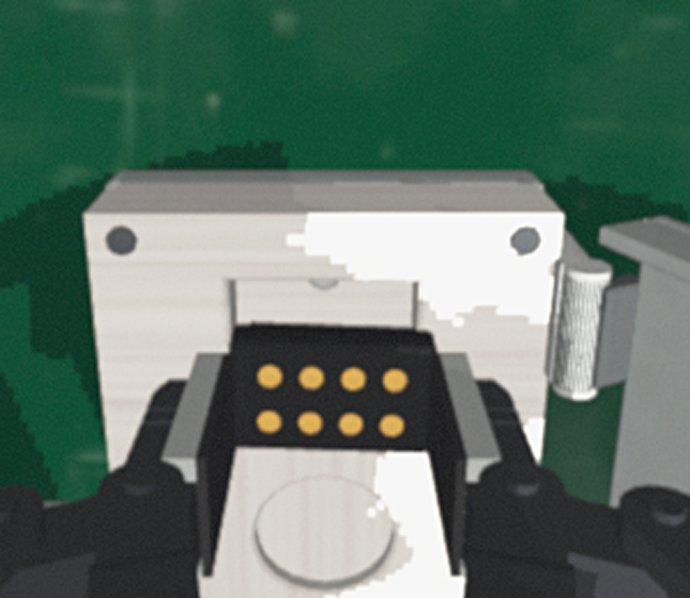

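```bash
python3 - <<'E'
from h import *
c=cam('wrist'); p=get_state()['eef_pos']; pk=lambda x,y:(180+x/2.3-.5,100+y/2.3-.5)
zt=p[2]+.0055
W=np.array([world(c,*pk(*q),zt) for q in [(269,377),(311,378),(352,379),(395,380),(268,422),(309,423),(350,424),(391,426)]])
b=W[:,:2].mean(0); d=W[3]-W[0]; print('tcp',p,'block',b,'yaw',np.arctan2(d[1],d[0]))
L=world(c,*pk(232,279),.04)[:2];R=world(c,*pk(418,279),.04)[:2]; d=R-L; print(L,R,np.hypot(*d),'yaw',np.arctan2(d[1],d[0]))
ctr=(L+R)/2+ RJ@np.array([0,-.01375]); print('recess',ctr,'diff',ctr-b)
A=np.array([.5570,.0917]);C=np.array([.5500,.1958]);B=np.array([.5536,.1438]); print(B+(C-A)/104*162)
q=RJ@np.array([[-.02175,.02175,.02175,-.02175],[-.01375,-.01375,.01375,.01375]]); q=(q.T+ctr); q=np.c_[q,np.full(4,.04)]
k=RJ@np.array([[-.02,.02,.02,-.02],[-.012,-.012,.012,.012]]);k=k.T+b
ov(c,[(q,(0,0,255)),(np.c_[k,np.full(4,zt)],(0,255,0)),(np.c_[k,np.full(4,zt-.009)],(255,255,0))],'w22o')
E
```

```text
tcp [0.54418453 0.30555933 0.06742938] block [0.54375101 0.30618719] yaw 0.03860657807227601
[0.52074374 0.3164723 ] [0.56274592 0.31924147] 0.04209336212596544 yaw 0.0658339856838557
recess [0.54266127 0.30413746] diff [-0.00108973 -0.00204973]
[0.54269615 0.30595577]
```

View pics/w22o.png

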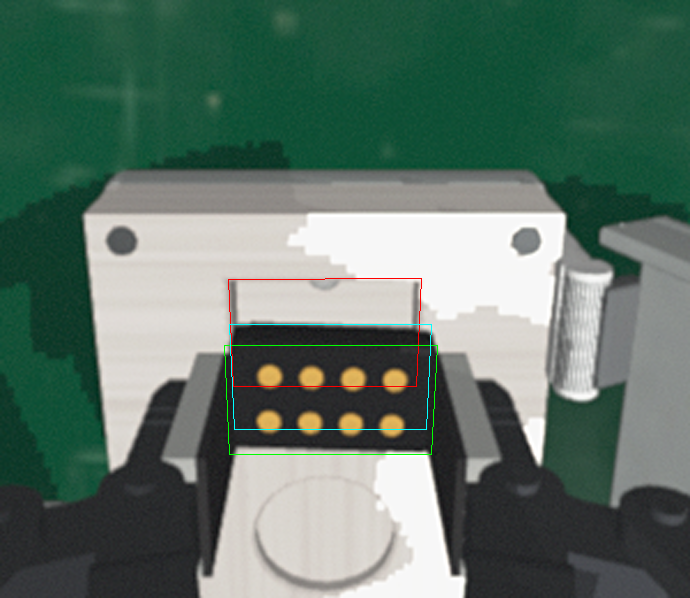

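jog_arm(commands="-0.0005 -0.0013 -0.006 0 0 0.027; -0.0005 -0.0013 -0.012 0 0 0.027; -0.0005 -0.0013 -0.0135 0 0 0.027; -0.0005 -0.0013 -0.0135 0 0 0.027; -0.0005 -0.0013 -0.0135 0 0 0.027; -0.0005 -0.0013 -0.0135 0 0 0.027")

```text
time: 44.62
eef_pos: [0.5434, 0.3044, 0.0533]
tcp_rot: [0.673, 0.74, 0.0, 0.0]
contact_force: [0.0, -0.1, -0.8]
opening: 0.444
```

```bash
python3 - <<'E'
from h import *
c=cam('wrist','w23'); s=get_state(); print(s['time'],s['eef_pos'],s['contact_force'],s['opening'])
im=c['frame'][180:310,240:420][:,:,::-1]
cv2.imwrite('pics/w23z.png',cv2.resize(im,None,fx=4,fy=4,interpolation=cv2.INTER_CUBIC))
E
```

```text
44.675 [0.54336812 0.30437317 0.0532133 ] [-0.32503938 -0.12963759 -1.86767286] 0.43907112433135803
```

View pics/w23z.png

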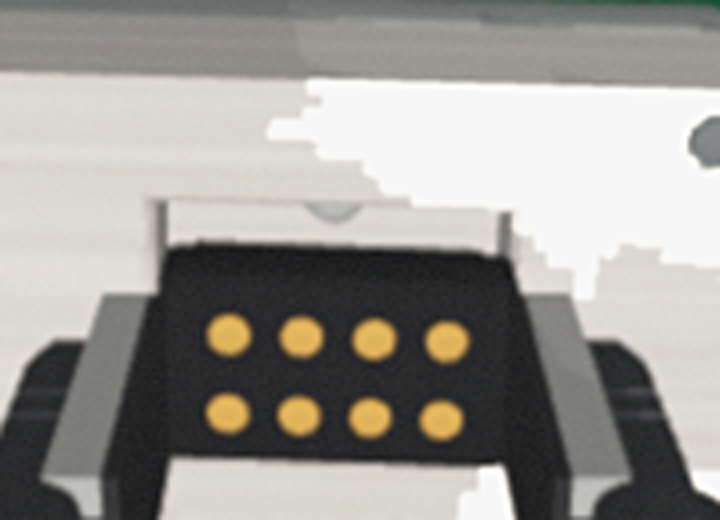

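```bash
python3 - <<'E'
from h import *
c=cam('wrist'); p=get_state()['eef_pos']; pk=lambda x,y:(240+x/4-.5,180+y/4-.5)
for zt in (p[2]+.0055,p[2]+.0045):
    W=np.array([world(c,*pk(*q),zt) for q in [(229,335),(301,337),(374,339),(447,341),(228,413),(299,416),(370,418),(441,420)]])
    b=W[:,:2].mean(0); d=W[3]-W[0]; print('tcp',p,'block',b,'yaw',np.arctan2(d[1],d[0]),np.hypot(*d[:2]))
L=world(c,*pk(155,198),.04)[:2];R=world(c,*pk(512,204),.04)[:2]; d=R-L; print(L,R,np.hypot(*d),'yaw',np.arctan2(d[1],d[0]))
ctr=(L+R)/2+ RJ@np.array([0,-.01375]); print('recess',ctr,'diff',ctr-b)
E0=world(c,*pk(20,73),.04);E1=world(c,*pk(600,82),.04); print(E0,E1)
zm=c['z_map']; u,v=pk(337,375); print(world(c,round(u),round(v)))
E
```

```text
tcp [0.54335279 0.30437478 0.05322479] block [0.54291371 0.30514587] yaw 0.0625809320869878 0.023877968148265833
tcp [0.54335279 0.30437478 0.05322479] block [0.54297116 0.30454656] yaw 0.0625809320869889 0.02405246924836929
[0.52001302 0.31641455] [0.56280715 0.31964955] 0.04291622965203495 yaw 0.07545084717771254
recess [0.54232653 0.30431262] diff [-0.00064464 -0.00023393]
[0.50352929 0.33079538 0.04      ] [0.57095157 0.33602902 0.04      ]
[0.54307243 0.30562324 0.05869737]
```

jog_arm(commands="-0.0006 -0.0006 -0.003 0 0 0; -0.0006 -0.0006 -0.006 0 0 0; -0.0006 -0.0006 -0.008 0 0 0; -0.0006 -0.0006 -0.0095 0 0 0; -0.0006 -0.0006 -0.0095 0 0 0; -0.0006 -0.0006 -0.0095 0 0 0")

```text
time: 45.48
eef_pos: [0.5426, 0.3036, 0.0434]
tcp_rot: [0.673, 0.74, -0.0, 0.0]
contact_force: [0.2, -0.3, -0.2]
opening: 0.441
```

```bash
python3 - <<'E'
from h import *
c=cam('wrist','w24'); s=get_state(); print(s['time'],s['eef_pos'],s['contact_force'],s['opening'])
im=c['frame'][180:310,240:420][:,:,::-1]
cv2.imwrite('pics/w24z.png',cv2.resize(im,None,fx=4,fy=4,interpolation=cv2.INTER_CUBIC))
E
```

```text
45.525 [0.54254571 0.30358429 0.04341942] [ 0.49790032 -1.1639597  -1.02377903] 0.44041321788033944
```

View pics/w24z.png

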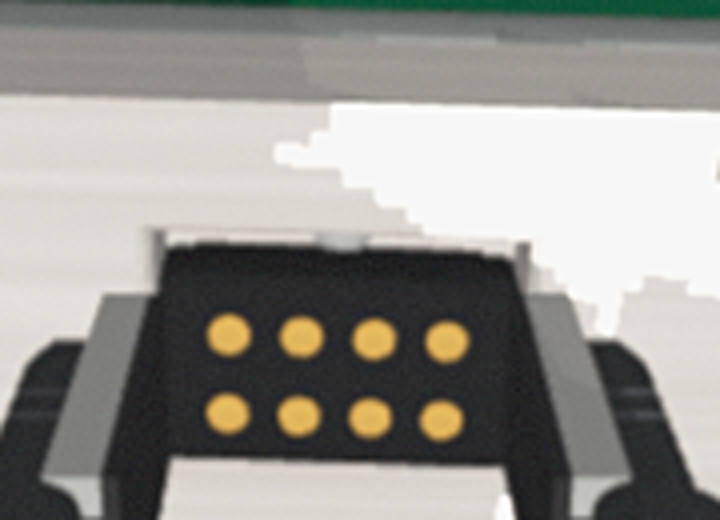

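jog_arm(commands="0 0 -0.001 0 0 0; 0 0 -0.002 0 0 0; 0 0 -0.002 0 0 0; 0 0 -0.002 0 0 0")

```text
time: 46.02
eef_pos: [0.5429, 0.3038, 0.0419]
tcp_rot: [0.673, 0.74, 0.0, 0.0]
contact_force: [-0.6, -0.4, 2.5]
opening: 0.44
```

jog_arm(commands="0 0 0 0 0 0; 0 0 0 0 0 0; 0 0 0.03 0 0 0; 0 0 0.04 0 0 0; 0 0 0.04 0 0 0", gripper=62)

```text
time: 46.65
eef_pos: [0.5433, 0.304, 0.0824]
tcp_rot: [0.673, 0.74, 0.001, 0.001]
contact_force: [0.2, -0.6, 0.0]
opening: 0.621
```

jog_arm(commands="0 0 0 0 0 0; 0 0 0 0 0 0; 0 0 0 0 0 0; 0 0 0 0 0 0; 0 0 0 0 0 0; 0 0 0 0 0 0", gripper=0)

```text
time: 47.4
eef_pos: [0.5427, 0.3037, 0.0815]
tcp_rot: [0.673, 0.74, 0.0, 0.0]
contact_force: [-0.4, 1.0, -0.4]
opening: 0.002
```

```bash
python3 - <<'E'
from h import *
c=cam('wrist','w25'); s=get_state(); print(s['time'],s['eef_pos'],s['contact_force'],s['opening'])
im=c['frame'][100:360,180:480][:,:,::-1]
cv2.imwrite('pics/w25z.png',cv2.resize(im,None,fx=2.3,fy=2.3,interpolation=cv2.INTER_CUBIC))
f=c['frame'].astype(int); m=(f[:,:,0]-f[:,:,2]>60); m[:100]=0;m[320:]=0;m[:,:240]=0;m[:,400:]=0
v,u=np.nonzero(m); print(world(c,u.mean(),v.mean(),.047), len(u))
E
```

```text
47.45 [0.54266839 0.30369744 0.08159075] [0.41935918 0.44780872 0.63528153] -0.0026179701391434397
[0.54279556 0.30331676 0.047     ] 482
```

View pics/w25z.png

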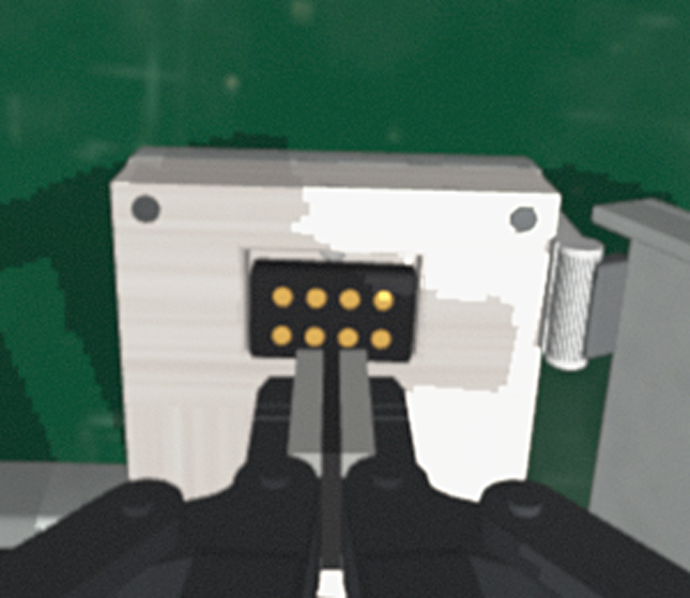

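jog_arm(commands="0 0.0003 -0.02 0 0 0; 0 0.0003 -0.032 0 0 0; 0 0.0003 -0.035 0 0 0; 0 0.0003 -0.037 0 0 0; 0 0.0003 -0.039 0 0 0; 0 0.0003 -0.041 0 0 0; 0 0.0003 -0.041 0 0 0; 0 0.0003 -0.041 0 0 0")

```text
time: 48.45
eef_pos: [0.5434, 0.3039, 0.0411]
tcp_rot: [0.673, 0.74, 0.001, 0.001]
contact_force: [0.4, -1.8, 4.0]
opening: 0.001
```

jog_arm(commands="0 0 -0.001 0 0 0; 0 0 -0.002 0 0 0; 0 0 -0.003 0 0 0; 0 0 -0.003 0 0 0")

```text
time: 48.95
eef_pos: [0.5435, 0.3039, 0.041]
tcp_rot: [0.673, 0.74, -0.0, 0.0]
contact_force: [-4.9, -4.8, 17.0]
opening: 0.001
```

Pushing 3 mm further only raised the force to 17 N at z = 0.041, so the block is home. I'll lift off and check everything from above.

jog_arm(commands="0 0 0.03 0 0 0; 0 -0.02 0.08 0 0 0; -0.01 -0.05 0.13 0 0 0; -0.03 -0.09 0.19 0 0 0; -0.04 -0.1 0.25 0 0 0; -0.04 -0.1 0.29 0 0 0; -0.04 -0.1 0.29 0 0 0; -0.04 -0.1 0.29 0 0 0")

```text
time: 49.95
eef_pos: [0.5021, 0.2042, 0.3262]
tcp_rot: [0.673, 0.74, -0.0, -0.001]
contact_force: [0.9, 0.3, -1.0]
opening: -0.002
```

```bash
python3 - <<'E'
from h import *
c=cam('wrist','w26'); s=get_state(); print(s['time'],s['eef_pos'],s['contact_force'],s['opening'])
find(c,'wrist',['bearing_a_mid','block_mid','plug_a_mid','small_mid'])
im=c['frame'][:280,200:560][:,:,::-1]
cv2.imwrite('pics/w26z.png',cv2.resize(im,None,fx=2.1,fy=2.1,interpolation=cv2.INTER_CUBIC))
E
```

```text
50.0 [0.50182104 0.2041529  0.32520203] [-1.09701209 -0.04915986 -0.48627175] -0.003127775847545518
bearing_a_mid 0.87 [363.9 158.7  27.2  29.6] 491 med [0.5495 0.1969 0.0438] centre@z.009 [0.5546 0.1897 0.009 ]
block_mid 0.61 [368.6  66.8  35.4  20.1] 798 med [0.5435 0.3037 0.0406] centre@z.009 [0.5468 0.3057 0.009 ]
small_mid 0.79 [259.8 271.9  15.8  18.5] 222 med [4.241e-01 4.000e-04 6.900e-03] centre@z.009 [0.4248 0.0017 0.009 ]
```

View pics/w26z.png

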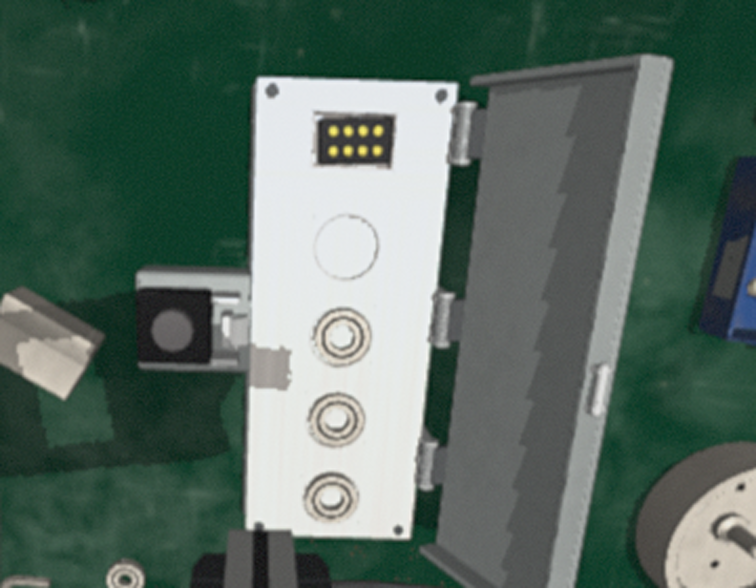

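```bash
python3 - <<'E'
from h import *
c=cam('wrist'); o=np.array([.5505,.1945])
for n,(x,y) in dict(C=(341,337),B=(336,418),A=(331,496)).items():
    u0,v0=200+x/2.1,y/2.1
    vv,uu=np.mgrid[int(v0)-20:int(v0)+20,int(u0)-20:int(u0)+20]; P=world(c,uu.ravel(),vv.ravel()); k=(P[:,2]>.0425)
    Q=P[k]; A=np.c_[Q[:,:2]-Q[:,:2].mean(0),np.ones(k.sum())]; s=np.linalg.lstsq(A,Q[:,2],rcond=None)[0]
    ctr=cv2.minEnclosingCircle((Q[:,:2]*1000).astype(np.float32)); print(n,ctr,Q[:,2].mean(),'tilt',s[:2], ((np.array(ctr[0])/1000-o)@RJ).round(4))
t=cam('top'); im=t['frame'][100:300,120:500][:,:,::-1]
cv2.imwrite('pics/t27z.png',cv2.resize(im,None,fx=2.1,fy=2.1,interpolation=cv2.INTER_CUBIC))
find(t,'top',['plug_a_mid','bearing_a_mid'])
E
```

```text
C ((525.1015014648438, 233.91146850585938), 61.3297119140625) 0.04721392777528417 tilt [-1.10261183  1.74181097] [-0.0227  0.041 ]
B ((527.77783203125, 208.93679809570312), 84.88777923583984) 0.048811718877768015 tilt [-0.83224003  1.95314062] [-0.0217  0.0159]
A ((528.0115966796875, 181.80052185058594), 110.41519927978516) 0.05852300227176176 tilt [-0.68060449  1.84502587] [-0.0233 -0.0112]
bearing_a_mid 0.44 [263.  190.4  16.   12.1] 115 med [0.551  0.1944 0.0438] centre@z.009 [0.5563 0.1998 0.009 ]
```

View pics/t27z.png

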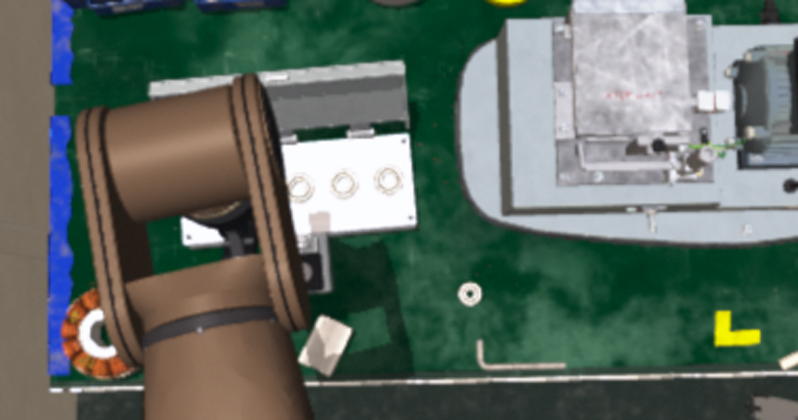

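jog_arm(commands="0 0.05 0 0 0 0; 0 0.1 0 0 0 0; 0 0.12 0 0 0 0; 0 0.12 0 0 0 0; 0 0.12 0 0 0 0")

```text
time: 51.02
eef_pos: [0.5028, 0.323, 0.3274]
tcp_rot: [0.673, 0.74, -0.0, 0.0]
contact_force: [0.7, 0.3, -0.1]
opening: -0.002
```

```bash
python3 - <<'E'
from h import *
c=cam('wrist','w28'); o=np.array([.5505,.1945])
vv,uu=np.mgrid[0:400,0:640]; P=world(c,uu.ravel(),vv.ravel())
for n,y in dict(C=0,B=-.052,A=-.104).items():
    w=o+RJ@np.array([0,y]); k=(np.hypot(P[:,0]-w[0],P[:,1]-w[1])<.019)&(P[:,2]>.0425)&(P[:,2]<.05); Q=P[k]
    if k.sum()<50: print(n,k.sum()); continue
    A=np.c_[Q[:,:2]-Q[:,:2].mean(0),np.ones(k.sum())]; s=np.linalg.lstsq(A,Q[:,2],rcond=None)[0]
    ctr=cv2.minEnclosingCircle((Q[:,:2]*1000).astype(np.float32)); print(n,k.sum(),Q[:,2].mean().round(4),'tilt',s[:2].round(3), ((np.array(ctr[0])/1000-o)@RJ).round(4))
find(c,'wrist',['plug_a_mid'])
E
```

```text
C 311 0.0439 tilt [0.009 0.004] [-0.0003  0.0015]
B 19
A 0
```

View pics/w28.png

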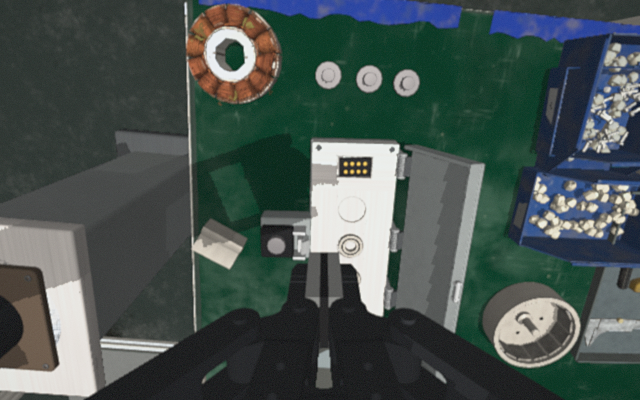

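jog_arm(commands="0.05 -0.03 0 0 0 0; 0.1 -0.06 0 0 0 0; 0.15 -0.09 0 0 0 0; 0.197 -0.1135 0 0 0 0; 0.197 -0.1135 -0.05 0 0 0; 0.197 -0.1135 -0.1 0 0 0; 0.197 -0.1135 -0.1 0 0 0; 0.197 -0.1135 -0.1 0 0 0")

```text
time: 52.12
eef_pos: [0.7006, 0.2101, 0.2301]
tcp_rot: [0.673, 0.74, 0.001, 0.001]
contact_force: [0.2, 0.5, 0.8]
opening: 0.004
```

```bash
python3 - <<'E'
from h import *
s=get_state(); print(s['time'],s['eef_pos'],s['contact_force'])
c=cam('wrist','w29'); cam('scene','s29')
E
```

```text
52.125 [0.7005577  0.21006602 0.23006387] [0.17626825 0.5234858  0.80424811]
```

View pics/w29.png

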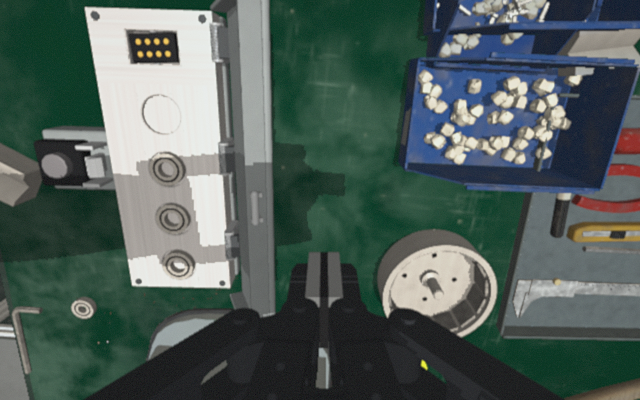

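View pics/s29.png

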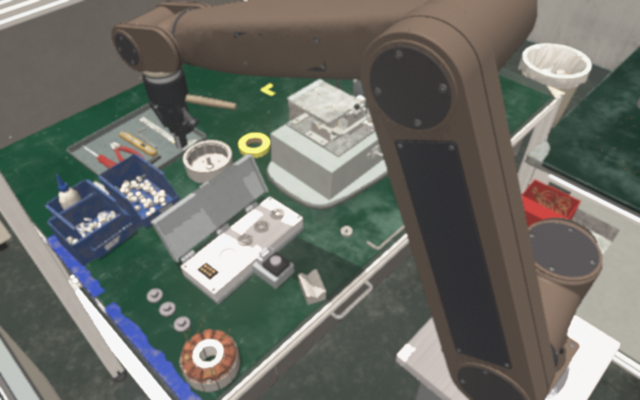

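jog_arm(commands="0 0.03 -0.05 0 0 0; 0 0.03 -0.09 0 0 0; 0 0.03 -0.108 0 0 0; 0 0.03 -0.108 0 0 0; -0.01 0.029 -0.108 0 0 0; -0.02 0.029 -0.108 0 0 0; -0.03 0.028 -0.108 0 0 0; -0.04 0.027 -0.106 0 0 0; -0.05 0.027 -0.098 0 0 0; -0.06 0.026 -0.09 0 0 0; -0.06 0.026 -0.09 0 0 0")

```text
time: 53.6
eef_pos: [0.6394, 0.2367, 0.1387]
tcp_rot: [0.673, 0.74, 0.001, 0.0]
contact_force: [2.5, 0.6, 1.5]
opening: 0.001
```

```bash
python3 - <<'E'
from h import *
s=get_state(); print(s['time'],s['eef_pos'],s['contact_force'])
c=cam('wrist','w30')
E
```

```text
53.6 [0.63935603 0.23667176 0.13872261] [2.54426462 0.64784416 1.48465688]
```

View pics/w30.png

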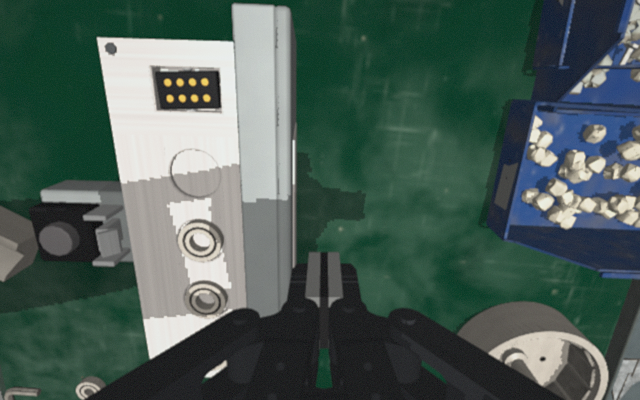

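jog_arm(commands="-0.0085 -0.0005 0.006 0 0 0; -0.0175 -0.001 0.006 0 0 0; -0.026 -0.0017 0.006 0 0 0; -0.035 -0.0023 0.006 0 0 0; -0.0435 -0.003 0.004 0 0 0; -0.052 -0.0035 0.002 0 0 0; -0.06 -0.004 -0.001 0 0 0; -0.068 -0.0045 -0.005 0 0 0; -0.076 -0.005 -0.009 0 0 0; -0.083 -0.0055 -0.013 0 0 0; -0.083 -0.0055 -0.013 0 0 0")

```text
time: 55.02
eef_pos: [0.5554, 0.231, 0.1235]
tcp_rot: [0.673, 0.74, -0.001, -0.001]
contact_force: [1.6, 0.8, 2.1]
opening: -0.003
```

```bash
python3 - <<'E'
from h import *
s=get_state(); print(s['time'],s['eef_pos'],s['contact_force'])
c=cam('wrist','w31'); cam('scene','s31')
E
```

```text
55.025 [0.5554194  0.23097502 0.12346897] [1.58375234 0.84098525 2.06882765]
```

View pics/w31.png

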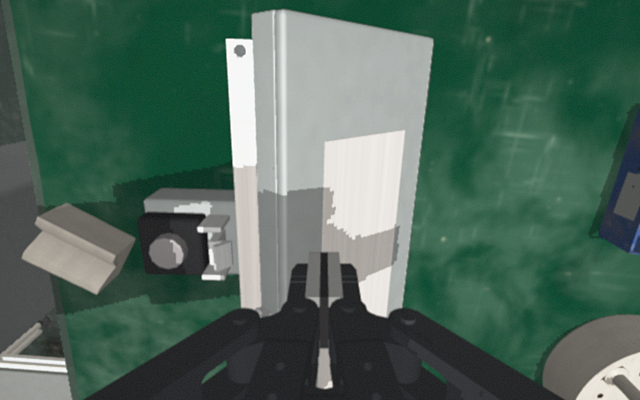

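View pics/s31.png

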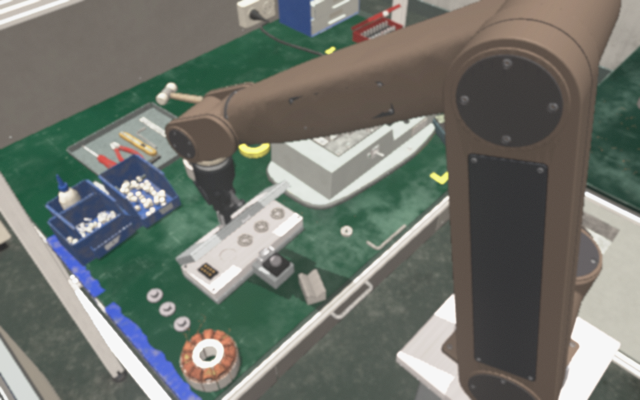

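jog_arm(commands="-0.007 -0.0005 -0.004 0 0 0; -0.014 -0.001 -0.009 0 0 0; -0.02 -0.0013 -0.016 0 0 0; -0.026 -0.0017 -0.024 0 0 0; -0.031 -0.002 -0.031 0 0 0; -0.036 -0.0024 -0.038 0 0 0; -0.04 -0.0027 -0.045 0 0 0; -0.043 -0.003 -0.051 0 0 0; -0.045 -0.003 -0.055 0 0 0; -0.045 -0.003 -0.055 0 0 0")

```text
time: 56.38
eef_pos: [0.5114, 0.228, 0.0694]
tcp_rot: [0.673, 0.74, -0.0, -0.0]
contact_force: [1.2, -0.5, 4.7]
opening: 0.003
```

jog_arm(commands="0 0 -0.003 0 0 0; 0 0 -0.006 0 0 0; 0 0 -0.009 0 0 0; 0 0 -0.0105 0 0 0; 0 0 -0.0105 0 0 0")

```text
time: 57.0
eef_pos: [0.51, 0.2279, 0.0604]
tcp_rot: [0.673, 0.74, -0.002, -0.002]
contact_force: [-6.6, -1.6, 14.8]
opening: 0.001
```

jog_arm(commands="0 0 -0.0015 0 0 0; 0 0 -0.0015 0 0 0; 0 0 0.005 0 0 0; 0 0 0.03 0 0 0; 0 0 0.08 0 0 0; 0 0 0.14 0 0 0; -0.02 -0.03 0.2 0 0 0; -0.02 -0.06 0.25 0 0 0; -0.02 -0.08 0.27 0 0 0; -0.02 -0.08 0.27 0 0 0; -0.02 -0.08 0.27 0 0 0; -0.02 -0.08 0.27 0 0 0; -0.02 -0.08 0.27 0 0 0; -0.02 -0.08 0.27 0 0 0; -0.02 -0.08 0.27 0 0 0")

```text
time: 58.88
eef_pos: [0.4916, 0.1482, 0.3288]
tcp_rot: [0.673, 0.74, -0.0, -0.0]
contact_force: [0.1, -0.9, 0.6]
opening: 0.003
```

```bash
python3 - <<'E'
from h import *
s=get_state(); print(s['time'],s['eef_pos'],s['contact_force'])
c=cam('wrist','w32'); cam('scene','s32')
for d in cut_out('wrist','lid_edge')[:1]:
    v,u=np.nonzero(d['pixels']); P=world(c,u,v); k=(P[:,2]>.03)&(P[:,2]<.2); P=P[k]
    for lo in (-.05,-.03,0,.03,.045):
        q=(P[:,:2]-[.5505,.1945])@RJ; m=abs(q[:,0]-lo)<.004; print(lo,m.sum(),np.median(P[m,2]).round(4))
E
```

```text
58.875 [0.49160708 0.14817733 0.32884215] [ 0.06301167 -0.85054577  0.55902384]
-0.05 1398 0.0605
-0.03 1574 0.0609
0 1572 0.061
0.03 1541 0.0606
0.045 1583 0.0602
```

View pics/w32.png

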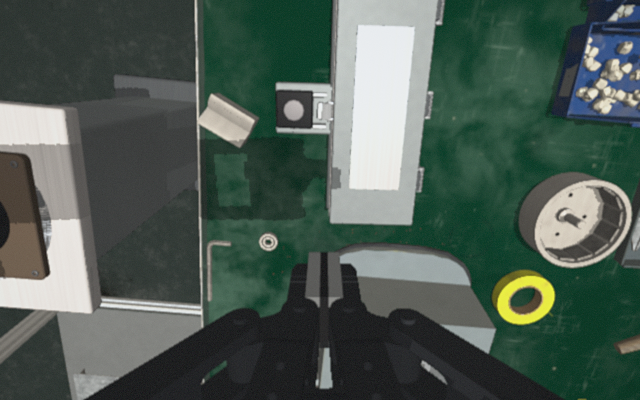

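View pics/s32.png

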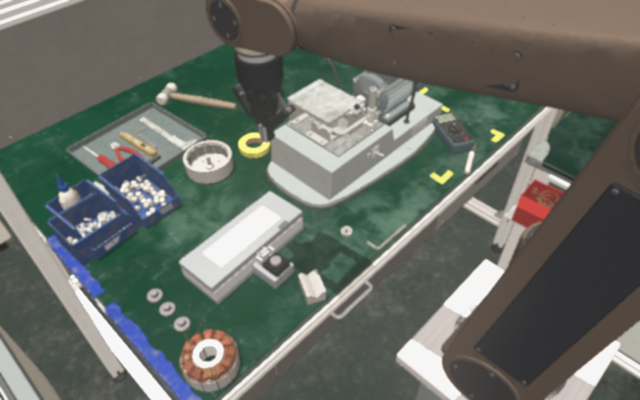

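The lid is flat, at 0.0605 m from front edge to hinge, and it has stayed shut by itself. The three plugs and the small bearing are on the bench, and the arm touches nothing.

```bash
python3 -c "
from h import *
print(ctrl.sign_off())"
```

```text
the job is handed in; nothing more can be done
None
```

The jig is ready for a run, and I handed the job in at about 59 s with no verdict given.

**What I did**
- I pressed the release button and the lid sprang open.
- The three plugs, from pockets 2 to 4, are standing on the bench to the left of the jig.
- Only three large bearings were present. They went into pockets 1, 2 and 3, and pocket 4 is empty.
- I pressed the contact block into the recess, contacts up. It had been knocked about 3 cm aside before I picked it up.
- I swung the lid over and pressed it shut. The small bearing stayed on the bench.

**Last checks**
- **Lid:** about a second and a half after I let go, its top measured 0.060 to 0.061 m from front edge to hinge. That is what it should be when latched.
- **Block:** its top came to about 41 mm and took a 17 N push without moving further.
- **Bearing in pocket 3:** measured flat, at about 44 mm.
- **Bearings in pockets 1 and 2:** I only saw these seated in close views. One script meant to measure all three gave nonsense because of bad depth points, and the repeat had only pocket 3 in view.
- **Plugs and small bearing:** all on the bench in the last pictures, with the arm clear of everything.

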